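# Open a pinned casting mould with a drift punch and take out the plaster ducks

### The arm

A 7-joint arm with a two-finger parallel gripper is mounted at the origin on the work surface. World frame = base frame: x ahead of the robot, y to its left, z up, the work surface at z = 0. Lengths are in m, angles in rad, forces in N, time in s.
With the tool pointing down it reaches from about 0.4 to 0.85 m from the base axis. Payload 4.5 kg.
Tool frame: the origin (TCP) lies where the fingers leave the gripper's body, on its centre line; the fingertips stand 73 mm ahead of it and the grasp point (between the pads) lies 54 mm ahead of it; z points along the fingers, y is the line along which they close (so a half turn about z gives the same grasp; the last joint's range is limited). The gripper opens to 85 mm and grips with 20 to 120 N. Pads are 22 mm wide; open, the fingers measure 114 mm over their backs; the gripper's body (76 mm by 85 mm) begins 54 mm behind the grasp point. The pads swing forward as they close: fully open they stand 13 mm farther back than shut.
Start: joints at [-1.197, 0.689, -0.195, 1.565, 0.157, 0.902, -0.215], TCP at [0.208, 0.589, 0.304] pointing down, gripper open.
Joint ranges: [-3.01, 3.01], [-0.46, 2.08], [-1.47, 1.51], [0.13, 2.56], [-1, 4.14], [0.04, 2.09], [-2.66, 2.66]. Speed limits (rad/s): [2.57, 2.57, 3.14, 3.14, 3.14, 3.14, 3.14].

### API

Orientations are given as [roll, pitch, yaw] about the fixed x, y, z axes, in that order (R = Rz(yaw) Ry(pitch) Rx(roll)).
In Python, from plant import ctrl gives the robot as it stands.
- The arm moves only by the tool arm_command, never from a script. Its argument "targets" is one flat list of numbers, 7 for each row, row after row: the shift along the tool's x, y, z in mm, then the turn, a rotation vector about the tool's x, y, z in degrees, then the closure, from -1 (fully open) to 1 (shut). In form: [tx, ty, tz, ax, ay, az, gripper, tx, ty, tz, ax, ay, az, gripper, ...]. A call has 1 to 8 rows; each row is the pose to reach, as a shift and turn from the pose commanded when the call began, along the tool's axes at that moment; what a row does not reach only later rows make up. A row lasts 1/8 s, in which the tool goes at most 62.5 mm and 10.7 degrees, less where a joint would pass 70% of its speed; a pose out of reach is approached as far as the arm can. A call with a gripper value outside its range is refused whole. The fingers move at their own pace and stop on an object; "squeeze" is the grip in N (left out, the last holds). Time passes only in rows, so rows that repeat a pose let the fingers close. It gives the time, the measured TCP pose, the force, the opening and the grip force at its end, in the units of the state.
- ctrl.get_state(): the state, without advancing time (a new reading comes with each control period).
- ctrl.camera(name): name is "scene" or "side" or "wrist"; returns a dict with "pixels" (420x560x3 uint8, blue, green, red), "fx", "fy", "cx", "cy" (pixels), "eye" and "rotation" of the camera in the world; the wrist camera has in their place "mount" (4x4, takes a point from camera to tool coordinates, whose origin is the TCP and whose axes are the flange's). Camera axes: x right, y down, z forward; pixel columns grow to the right and rows downward; lengths in m; the calibration is good to about 2 mm. The wrist camera is an equidistant fisheye: a pixel r from the principal point sees the ray r / f radians off the axis. A picture is of the moment at which its call begins: read the wrist's pose just before it. There is no depth.
- ctrl.job_done(): hands the job in; it is judged then, once.
The state is a dict: "time": time; "joints": joint angles; "joint_vel": joint speeds; "joint_torque": joint torques, N m; "tool_pos": TCP position; "ee_rot": TCP orientation; "force": force on the tool from outside, world axes, zero at the start; "torque": the same for the moment, N m; "grip_width": finger opening in m; "grasp_force": force on a finger pad.
Only numpy, scipy, OpenCV 4.12 (cv2) and the standard library are available. Lean on these libraries where they do the work, as an engineer would, in place of code of your own. Each camera call takes 0.05 s, during which the arm holds its last target. There are 200 camera calls.

### The job

Open the mould and unload it: with the drift punch, drive both stuck cross pins out from the tail side, put them in the steel dish, and lift the cover off on to the middle of the cork mat, lying flat as it came off. Then take every plaster duck out of its cavity and stand it upright on the drying board, setting it down rather than dropping it, and leave the punch lying back in its rest. Do not disturb the carving, the cup or the jar.

Things in the scene. Friction and masses are not known exactly. Their poses are not given: they have to be found in the camera images.
- mould: bare aluminium mould half fixed to the bench: block 76 (x) x 190 (y) x 45 high, clevises on both y ends (y 95 to 121 either side). Origin: centre of underside. Top face (z 45) has 3 cavities at y = +58, 0, -58, each 33 (x) x 47 (y), 18 deep. Cross pins lock the cover's ears in the clevises; they can only be driven towards the mould's +x. Low feet (6 high) reach x = +-52 at y = 0
- bore_1 (a point): centre of the mouth of the pin bore on the tail side of the +y clevis; mould-frame (-23, 108, 58); axes as mould. The bore runs along +x: 12 wide through the tail lug (x -23 to -11), 13 through the cover's ear (x -9 to 9), 11 in the head lug (x 11 to 23), then a counterbore 16 wide (x 23 to 35). Lugs: y 95 to 121, top at z 71. Pin tail sits 4 mm inside this mouth
- bore_2 (a point): the same on the -y clevis, at mould-frame (-23, -108, 58)
- cover: loose upper mould half, aluminium, cavities underneath, 76 (x) x 190 (y) x 36 high, 0.5 to 1 kg. Origin: centre of its flat underside; closed, it sits on the mould at z 45 with axes parallel to the mould's. On each y end an ear (18 thick in x, y 95 to 121, z 0 to 26) stands between the clevis lugs with 2 mm play. With both pins out of the ears it lifts straight up
- cover_handle (a point): middle of the dark steel bar handle over the cover's centre: bar 14 wide (x), 12 high, 110 long along the cover's y, its centre 61 above the cover's underside, 19 free beneath it, posts at y = +-45 (12 wide)
- pin_1: steel cross pin, 54 long, in the +y clevis (bore_1): shank 10 dia x 42, head 14 dia x 12. Origin: on the axis at half length; +x towards the head (ends at +-27). A wedge shoe in the head lug grips it with about 8 to 14 N of friction; pressed steadily in line it slides. The head's end is flush with the head lug's face. Tail clears the ear after 28 mm of travel, the shoe after about 40
- pin_2: the same kind of pin, in the -y clevis (bore_2)
- duck_1: cream plaster duck, about 60 g. Origin: centre of its flat underside, +x to the beak. Base 44 (x) x 30 (y) x 18 high, body above it 40 x 24 up to 32 high (grip this across y), head 16 dia, 11 towards the beak, up to 44. Starts upright and loose in the cavity at y = +58, underside 27 above the bench, beak along the mould's y. May be absent (None)
- duck_2: the same, in the middle cavity, beak along the mould's -y. May be absent (None)
- duck_3: the same, in the cavity at y = -58, beak along the mould's +y. May be absent (None)
- punch: drift punch, 140 long, 0.12 kg: dark steel eight-sided body 13 across flats from x = -50 to +25, then a round bright tip 7 dia to x = +90. Origin: on its axis near its centre of mass; +x to the tip. Starts lying in its rest; may get knocked off it
- punch_tip (a point): centre of the punch's flat working end, 90 from its origin along +x; axes as the punch
- punch_rest: punch rest fixed to the bench: two separate wooden blocks with U notches open upwards, 36 high: one at x -48 to -34 (notch 17 wide, for the punch body), one at x +54 to +66 (notch 13 wide, for the tip), side walls 7 thick, bare bench between. Origin: on the bench right under the punch's origin when in place (punch axis 34 high, tip to +x)
- dish: loose bright steel dish for the pins: open box 130 (x) x 90 (y) x 22 high, walls and floor 3 thick, 0.3 kg. Origin: centre of its underside
- board: plywood drying board fixed on the bench, 220 (x) x 120 (y) x 18 thick. Origin: centre of its underside
- mat: cork mat fixed on the bench, 300 (x) x 140 (y) x 5 thick. Origin: centre of its underside
- carving: bystander: dark wooden duck carving, about 100 high, beyond the mould. Origin: centre of its underside
- teacup: bystander: blue ceramic cup, 68 dia, 50 high. Origin: centre of its underside
- jar: bystander: amber glass wax jar with a wooden lid, 70 dia, 85 high. Origin: centre of its underside

How it is judged:
By the outcome, as a careful person would: the job done as asked, in the order asked, and still so for the second after the job is handed in, with the robot touching nothing.
Of duck_1, duck_2, duck_3 only 1 to 3 are there at a start; the rules pass over those that are not, and their reading is None.
At some moment in a run one of dish, punch may be knocked a few centimetres aside while the robot is not near it.
It also fails if it takes over 210 s, if anything falls off the work surface, if the arm or the gripper's body presses on something with over 40 N, if the wrist force passes 120 N, or if a joint passes its speed limit or range.

## Working session

There is one attempt and no reset: what is moved stays moved. The work goes in short steps, Python scripts to look and compute and a tool call to move; the robot and the scene stay as the last step left them, time stands still between calls to the robot, and variables do not carry over. Pictures are saved under pics/ and viewed, at most 14 in all, crops included, and the job is handed in when it is done.

Besides the shell and the picture viewer there is one more tool, called after "Request:" as name(argument=value, ...), one argument or row to a line, values as JSON. arm_command: Moves the arm, as the interface text tells. Its arguments: {"type":"object","properties":{"targets":{"type":"array","items":{"type":"number"}},"squeeze":{"type":"number"}},"required":["targets"]}

```bash
ls; mkdir -p pics; python3 - <<'E'
from plant import ctrl
import cv2, numpy as np
s=ctrl.get_state(); print({k:np.round(v,3).tolist() for k,v in s.items()})
for n in ("scene","side","wrist"):
    c=ctrl.camera(n); cv2.imwrite(f"pics/{n}0.png",c["pixels"]); print(n,{k:np.round(v,4).tolist() for k,v in c.items() if k!="pixels"})
E
```

```text
pics
{'time': 0.0, 'joints': [-1.197, 0.69, -0.194, 1.566, 0.157, 0.902, -0.215], 'joint_vel': [-0.001, -0.0, -0.002, 0.0, -0.002, -0.001, -0.0], 'joint_torque': [-0.001, -53.961, -1.266, -15.854, 0.009, 0.009, 0.0], 'tool_pos': [0.208, 0.589, 0.303], 'ee_rot': [-3.14, 0.0, 2.802], 'force': [0.138, -0.127, -0.041], 'torque': [-0.02, 0.006, 0.015], 'grasp_force': 0.0, 'grip_width': 0.086}
scene {'fx': 466.1877, 'fy': 466.1877, 'cx': 280.5038, 'cy': 209.8204, 'eye': [0.9601, -0.6287, 0.8707], 'rotation': [-2.3951, 0.004, 0.5224]}
side {'fx': 501.7513, 'fy': 501.7513, 'cx': 279.119, 'cy': 199.6802, 'eye': [0.4692, 1.0628, 0.9048], 'rotation': [-2.2148, -0.0119, -3.0046]}
wrist {'fx': 325.1923, 'fy': 325.1923, 'cx': 273.0947, 'cy': 216.5209, 'mount': [[0.0002, -0.9555, -0.295, 0.0755], [1.0, 0.0004, -0.0008, -0.001], [0.0009, -0.295, 0.9555, -0.0688], [0.0, 0.0, 0.0, 1.0]]}
```

View pics/scene0.png

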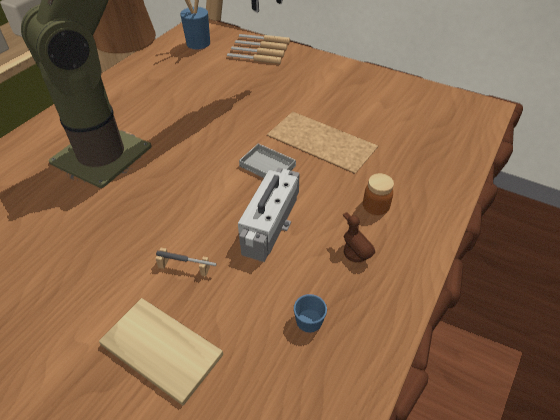

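View pics/side0.png

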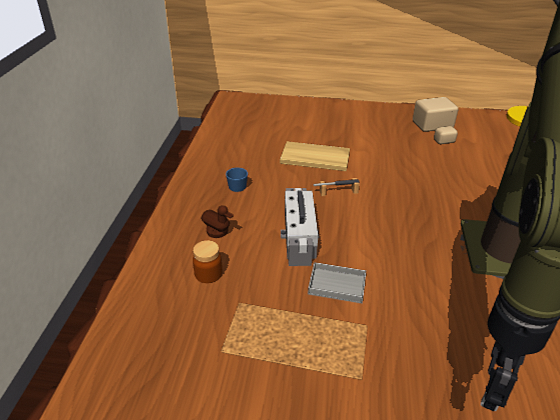

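The scene view shows the mould at about (270,213), punch in its rest (185,262), board (160,348), dish (267,163), mat (322,141), cup (310,314), jar (378,193) and carving (357,243). The side view agrees.

```bash
cat > h.py <<'E'
import numpy as np, cv2
from scipy.spatial.transform import Rotation as Ro
from plant import ctrl
def pose(s=None):
    s=s or ctrl.get_state(); return np.array(s["tool_pos"]),Ro.from_euler("xyz",s["ee_rot"]).as_matrix()
def snap(n,f=None):
    p,R=pose(); c=ctrl.camera(n)
    if n=="wrist":
        M=np.array(c["mount"]); c["E"]=p+R@M[:3,3]; c["R"]=R@M[:3,:3]
    else: c["E"]=np.array(c["eye"]); c["R"]=Ro.from_euler("xyz",c["rotation"]).as_matrix()
    c["n"]=n
    if f: cv2.imwrite("pics/"+f,c["pixels"]); np.savez("pics/"+f+".npz",**{k:v for k,v in c.items()})
    return c
def load(f): 
    d=np.load("pics/"+f+".npz"); return {k:(d[k] if d[k].ndim else d[k].item()) for k in d}
def ray(c,uv):
    uv=np.atleast_2d(np.asarray(uv,float)); a=(uv[:,0]-c["cx"])/c["fx"]; b=(uv[:,1]-c["cy"])/c["fy"]
    if c["n"]=="wrist":
        r=np.hypot(a,b)+1e-12; d=np.c_[np.sin(r)*a/r,np.sin(r)*b/r,np.cos(r)]
    else: d=np.c_[a,b,np.ones_like(a)]
    return d@c["R"].T
def plane(c,uv,z):
    d=ray(c,uv); return c["E"]+d*((z-c["E"][2])/d[:,2])[:,None]
def proj(c,P):
    q=(np.atleast_2d(P)-c["E"])@c["R"]
    if c["n"]=="wrist":
        t=np.arctan2(np.hypot(q[:,0],q[:,1]),q[:,2]); ph=np.arctan2(q[:,1],q[:,0]); a,b=t*np.cos(ph),t*np.sin(ph)
    else: a,b=q[:,0]/q[:,2],q[:,1]/q[:,2]
    return np.c_[a*c["fx"]+c["cx"],b*c["fy"]+c["cy"]]
def go(tcp,yaw=None,R=None,tilt=None):
    """print row from the measured pose to the wanted TCP pose (tool down at yaw, or R)"""
    p,R0=pose()
    if R is None: R=Ro.from_euler("xyz",[np.pi,0,yaw]).as_matrix()
    print("row mm",np.round(R0.T@(np.array(tcp)-p)*1e3,1),"deg",np.round(np.degrees(Ro.from_matrix(R0.T@R).as_rotvec()),2))
E
python3 - <<'E'
from h import *
c=snap("scene","s1.png"); d=snap("side","d1.png")
for n,a,b,z in [("mould_top",(270,213),(300,225),.08),("punch",(185,262),(338,185),.034),("board",(160,348),(316,155),.018),("dish",(267,163),(338,283),.01),("mat",(322,141),(297,340),.005),("cup",(310,314),(237,180),.03),("jar",(378,193),(207,262),.05),("carv",(357,243),(217,225),.03)]:
    print(n,plane(c,a,z)[0].round(3),plane(d,b,z)[0].round(3))
p,R=pose();print(R.round(2))
E
```

```text
mould_top [ 0.576 -0.017  0.08 ] [0.542 0.072 0.08 ]
punch [ 0.466 -0.201  0.034] [ 0.452 -0.188  0.034]
board [ 0.543 -0.383  0.018] [ 0.532 -0.374  0.018]
dish [0.439 0.194 0.01 ] [0.433 0.194 0.01 ]
mat [0.526 0.362 0.005] [0.514 0.372 0.005]
cup [ 0.765 -0.177  0.03 ] [ 0.759 -0.173  0.03 ]
jar [0.76  0.197 0.05 ] [0.753 0.21  0.05 ]
carv [0.774 0.041 0.03 ] [0.769 0.046 0.03 ]
[[-0.94  0.33 -0.  ]
 [ 0.33  0.94 -0.  ]
 [-0.   -0.   -1.  ]]
```

Request:
arm_command(
  targets=[-231,-220,-50,0,0,-10,-1,-231,-220,-50,0,0,-10,-1,-231,-220,-50,0,0,-10,-1,-231,-220,-50,0,0,-10,-1,-462,-439,-100,0,0,-19.4,-1,-462,-439,-100,0,0,-19.4,-1,-462,-439,-100,0,0,-19.4,-1,-462,-439,-100,0,0,-19.4,-1],
)

```text
time: 1.25
tool_pos: [0.4331, 0.1472, 0.3819]
ee_rot: [3.141, 0.001, 3.14]
force: [2.2, 0.1, 0.5]
grip_width: 0.0853
grasp_force: 0.0
```

```bash
python3 - <<'E'
from h import *
print(ctrl.get_state()["joints"]); go([.5,.02,.4],np.pi)
E
```

```text
[-0.18517364  0.37549531 -0.34588744  1.9330798   0.16489631  0.859381
  0.95286725]
row mm [ -67.  -127.1  -18.1] deg [ 0.02  0.04 -0.07]
```

Request:
arm_command(
  targets=[-60,-120,-20,0,0,0,-1,-60,-120,-20,0,0,0,-1,-60,-120,-20,0,0,0,-1,-60,-120,-20,0,0,0,-1,-60,-120,-20,0,0,0,-1],
)

```text
time: 1.88
tool_pos: [0.4915, 0.0311, 0.4012]
ee_rot: [3.141, -0.001, -3.139]
force: [-0.2, 0.3, 0.5]
grip_width: 0.0857
grasp_force: 0.0
```

```bash
python3 - <<'E'
from h import *
s=ctrl.get_state(); print(s["tool_pos"],s["joint_vel"],s["joints"])
snap("wrist","w1.png")
E
```

```text
[0.49145735 0.03107227 0.40120665] [-9.80713056e-03 -2.28263945e-03 -1.58799494e-03  1.06005600e-04
  2.13344857e-03 -5.25259230e-05  4.23937274e-03] [ 0.063951    0.40262506 -0.32450207  1.81082748  0.15234364  0.95325486
  1.24818966]
```

View pics/w1.png

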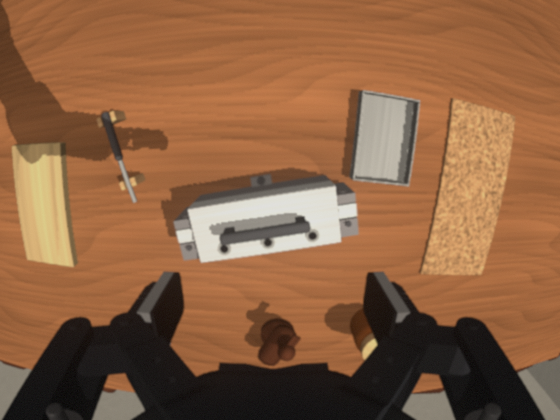

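The wrist view shows mould top centre ~(265,225), dish (385,137), mat (468,187), board (45,205), punch (118,155) with the tip down-right (132,200). I need a zoom of the mould ends.

```bash
python3 - <<'E'
from h import *
c=load("w1.png"); im=c["pixels"][165:275,165:370]
cv2.imwrite("pics/w1z.png",cv2.resize(im,None,fx=3.9,fy=3.9,interpolation=cv2.INTER_CUBIC))
E
```

```text
(no output)
```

View pics/w1z.png

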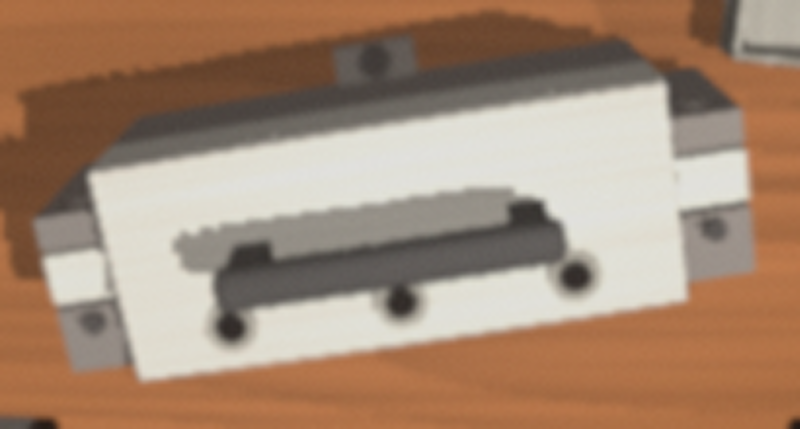

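The zoom shows thick head lugs (with shoe screws) on the image-bottom side, so the tails face the robot (mould +x ≈ world +x). Cover top corners in the zoom are (88,172), (665,82), (687,300), (140,380).

```bash
python3 - <<'E'
from h import *
c=load("w1.png"); z=lambda a:np.array(a)/3.9+165
def rect(n,uv,h):
    P=plane(c,uv,h)[:,:2]; print(n,P.mean(0).round(4),"sides",np.linalg.norm(np.roll(P,-1,0)-P,axis=1).round(3),"dir",[round(float(np.degrees(np.arctan2(*(np.roll(P,-1,0)-P)[i][::-1]))),1) for i in range(4)])
rect("cover",z([(88,172),(665,82),(687,300),(140,380)]),.081)
rect("lugs",z([(35,218),(742,108),(755,268),(72,370)]),.071)
rect("mat",[(453,100),(514,115),(482,274),(422,270)],.005)
rect("dish",[(363,91),(419,101),(410,185),(353,178)],.022)
rect("board",[(13,146),(62,144),(75,266),(28,259)],.018)
hsv=cv2.cvtColor(c["pixels"],cv2.COLOR_BGR2HSV)
for a,b in [((104,115),(134,202))]:
    P=plane(c,[a,b],.034); print("punch",P.round(4),np.degrees(np.arctan2(*(P[1]-P[0])[:2][::-1])),np.linalg.norm(P[1]-P[0]))
im=c["pixels"]; cv2.imwrite("pics/pz.png",cv2.resize(np.hstack([im[100:215,80:180],im[80:195,340:440]]),None,fx=4,fy=4,interpolation=cv2.INTER_CUBIC))
E
```

```text
cover [0.5478 0.0204] sides [0.188 0.075 0.188 0.075] dir [99.2, 9.1, -80.8, -170.7]
lugs [0.5536 0.0213] sides [0.24  0.057 0.242 0.057] dir [99.3, 9.1, -80.6, -172.0]
mat [0.5172 0.3664] sides [0.134 0.297 0.139 0.287] dir [87.0, -3.7, -97.0, 175.4]
dish [0.4373 0.1933] sides [0.087 0.126 0.091 0.125] dir [85.5, -2.9, -95.1, 175.3]
board [ 0.5371 -0.3745] sides [0.119 0.214 0.119 0.216] dir [86.3, -3.4, -93.0, 176.6]
punch [[ 0.3968 -0.2145  0.034 ]
 [ 0.5279 -0.1748  0.034 ]] 16.84884149851427 0.13692423856503197
```

View pics/pz.png

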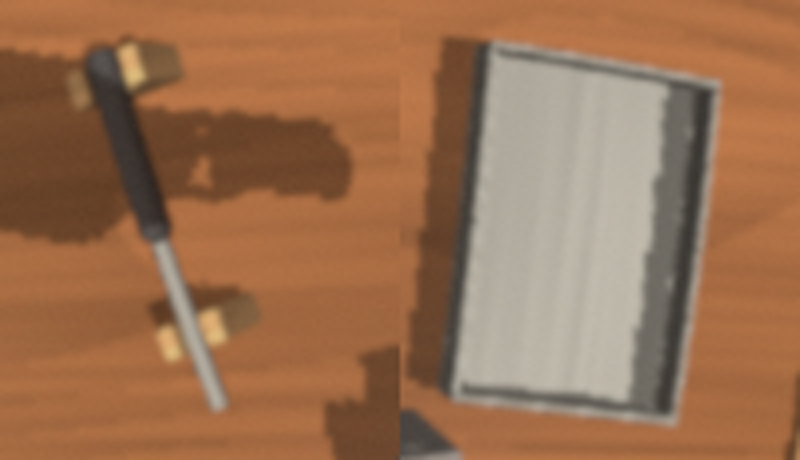

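Crop: punch butt at (105,112), junction (119,159), tip (134.5,202); the dish is clear. Moving to hover above the punch.

Request:
arm_command(
  targets=[53,-233,200,0,0,-16.8,-1,53,-233,200,0,0,-16.8,-1,53,-233,200,0,0,-16.8,-1,53,-233,200,0,0,-16.8,-1,53,-233,200,0,0,-16.8,-1,53,-233,200,0,0,-16.8,-1,53,-233,200,0,0,-16.8,-1,53,-233,200,0,0,-16.8,-1],
)

```text
time: 2.92
tool_pos: [0.4403, -0.202, 0.2023]
ee_rot: [-3.141, 0.002, -2.846]
force: [1.0, 0.5, 0.1]
grip_width: 0.0854
grasp_force: 0.0
```

```bash
python3 - <<'E'
from h import *
s=ctrl.get_state(); print(s["tool_pos"],s["ee_rot"])
c=snap("wrist","w2.png")
E
```

```text
[ 0.44028886 -0.20200158  0.20231075] [-3.14142137e+00  2.44776302e-03 -2.84594017e+00]
```

View pics/w2.png

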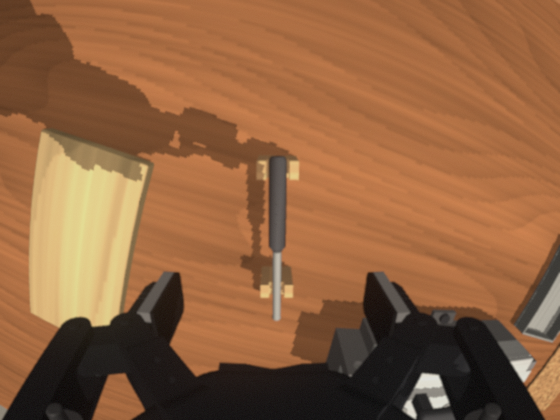

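The punch runs from butt (277,157) via junction (277.5,250) to tip (277,319), between the rest blocks.

```bash
python3 - <<'E'
from h import *
c=load("w2.png")
P=plane(c,[(277,158),(277.5,250),(277,319)],.034); print(P.round(4),np.linalg.norm(P[2]-P[0]),np.degrees(np.arctan2(*(P[2]-P[0])[:2][::-1])))
a=np.arctan2(*(P[2]-P[0])[:2][::-1]); u=np.array([np.cos(a),np.sin(a),0])
o=((P[0]+50e-3*u)+(P[2]-.09*u)+(P[1]-.025*u))/3; print(o)
g=o-.005*u; g[2]=.034+.054; go(g,a+np.pi)
E
```

```text
[[ 0.3944 -0.214   0.034 ]
 [ 0.4636 -0.1922  0.034 ]
 [ 0.5272 -0.1729  0.034 ]] 0.1389845405759899 17.188745293893852
[ 0.44105148 -0.19943057  0.034     ]
row mm [  3.6   2.5 114.3] deg [-0.02  0.13 -0.27]
```

Request:
arm_command(
  targets=[3.5,2.5,60,0,0,0,-0.3,3.5,2.5,114,0,0,0,-0.3,3.5,2.5,114,0,0,0,-0.3,3.5,2.5,114,0,0,0,-0.3,3.5,2.5,114,0,0,0,1,3.5,2.5,114,0,0,0,1,3.5,2.5,114,0,0,0,1,3.5,2.5,114,0,0,0,1],
  squeeze=70,
)

```text
time: 3.98
tool_pos: [0.4357, -0.2027, 0.0891]
ee_rot: [-3.14, 0.003, -2.85]
force: [-0.6, 0.8, 11.4]
grip_width: 0.0115
grasp_force: 68.3
```

Request:
arm_command(
  targets=[0,0,0,0,0,0,1,0,0,0,0,0,0,1],
)

```text
time: 4.22
tool_pos: [0.4356, -0.2027, 0.0891]
ee_rot: [-3.14, 0.003, -2.85]
force: [-0.7, 2.2, 12.4]
grip_width: 0.0119
grasp_force: 68.3
```

```bash
cat >> h.py <<'E'
MY=np.radians(9.1); MO=np.array([.5477,.0204,0.])
def mw(p): return MO+Ro.from_euler("z",MY).as_matrix()@np.array(p)/1e3
def tipgo(pm,tl=.0962):
    """row so that the punch tip (tl ahead of TCP along -tool x, 55 below) comes to mould-frame point pm (mm)"""
    t=mw(pm); u=np.array([np.cos(MY),np.sin(MY),0]); go(t-tl*u+[0,0,.055],MY+np.pi)
E
python3 - <<'E'
from h import *
tipgo([-65,-108,100]);tipgo([-65,-108,58])
E
```

```text
row mm [  2.5  95.7 -66.1] deg [-0.08  0.15  7.58]
row mm [  2.6  95.7 -24.1] deg [-0.08  0.15  7.58]
```

Request:
arm_command(
  targets=[0,0,-40,0,0,0,1,0,0,-66,0,0,0,1,2.5,50,-66,0,0,4,1,2.5,95.7,-66,0,0,7.6,1,2.5,95.7,-66,0,0,7.6,1,2.5,95.7,-66,0,0,7.6,1,2.5,95.7,-66,0,0,7.6,1,2.5,95.7,-66,0,0,7.6,1],
)

```text
time: 5.22
tool_pos: [0.4052, -0.1126, 0.1534]
ee_rot: [-3.141, 0.0, -2.984]
force: [-0.4, 0.4, -1.2]
grip_width: 0.0115
grasp_force: 69.2
```

```bash
python3 - <<'E'
from h import *
print(ctrl.get_state()["tool_pos"]); tipgo([-65,-108,100])
a=snap("scene","s3.png")["pixels"]; b=snap("side","d3.png")["pixels"]; w=snap("wrist","w3.png")["pixels"]
f=lambda i,x,y,W,H:cv2.resize(i[y:y+H,x:x+W],(400,300),interpolation=cv2.INTER_CUBIC)
cv2.imwrite("pics/m3.png",np.vstack([np.hstack([f(a,160,170,160,120),f(b,250,160,120,90)]),np.hstack([f(w,0,0,560,420),f(w,180,240,200,150)])]))
E
```

```text
[ 0.40516928 -0.1126489   0.1533716 ]
row mm [-0.6  0.8 -1.6] deg [-0.02  0.03 -0.09]
```

View pics/m3.png

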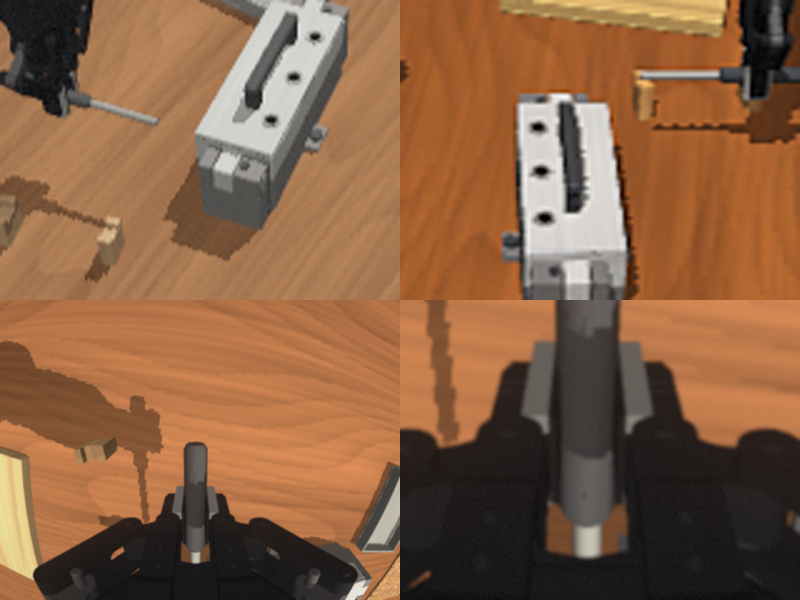

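Scene tip at about (222.8,218.4), side tip at (321.4,182.5); the wrist view shows the punch straight in the fingers, butt at (275,203). I triangulate the tip and check the mould with the same cameras.

```bash
python3 - <<'E'
from h import *
a=load("s3.png");b=load("d3.png");w=load("w3.png")
def tri(u,v):
    A=[];B=[]
    for c,p in((a,u),(b,v)):
        d=ray(c,p)[0];d/=np.linalg.norm(d);Q=np.eye(3)-np.outer(d,d);A.append(Q);B.append(Q@c["E"])
    x=np.linalg.lstsq(np.vstack(A),np.hstack(B),rcond=None)[0]
    return x,[np.linalg.norm(Q@(x-c["E"])) for Q,c in zip(A,(a,b))]
t,e=tri((222.8,218.4),(321.4,182.5));R=Ro.from_euler("z",MY).as_matrix()
p,Rt=pose();print("tip",t.round(4),e,"mould mm",(R.T@(t-MO)*1e3).round(1), "tool mm",(Rt.T@(t-p)*1e3).round(1))
# subpixel tip/cover corners in both views projected from model
for n,q in [("coverNE-x-y",(-38,-95,81)),("c+x-y",(38,-95,81)),("c+x+y",(38,95,81)),("c-x+y",(-38,95,81))]:
    print(n,proj(a,mw(q)).round(1),proj(b,mw(q)).round(1))
i=np.hstack([cv2.resize(x,(400,600),interpolation=cv2.INTER_CUBIC) for x in (a["pixels"][170:260,235:305][:, :60],b["pixels"][182:272,275:335])])
cv2.imwrite("pics/m4.png",i)
# butt of punch in the wrist picture, top of body: height 6.5 above axis
B=plane(w,[(275,203)],.098);print("butt tool mm",((B-p)@Rt*1e3).round(1))
E
```

```text
tip [ 0.5013 -0.0978  0.0993] [np.float64(0.0016486451118491046), np.float64(0.0016486451118494247)] mould mm [ -64.5 -109.4   99.3] tool mm [-97.4  -1.   54.1]
coverNE-x-y [[236.3 222.1]] [[311.5 191. ]]
c+x-y [[267.6 231.2]] [[284.4 191.1]]
c+x+y [[296.3 176.2]] [[286.7 235.8]]
c-x+y [[267.7 168.9]] [[317.1 235.6]]
butt tool mm [[43.3 -0.4 55.3]]
```

View pics/m4.png

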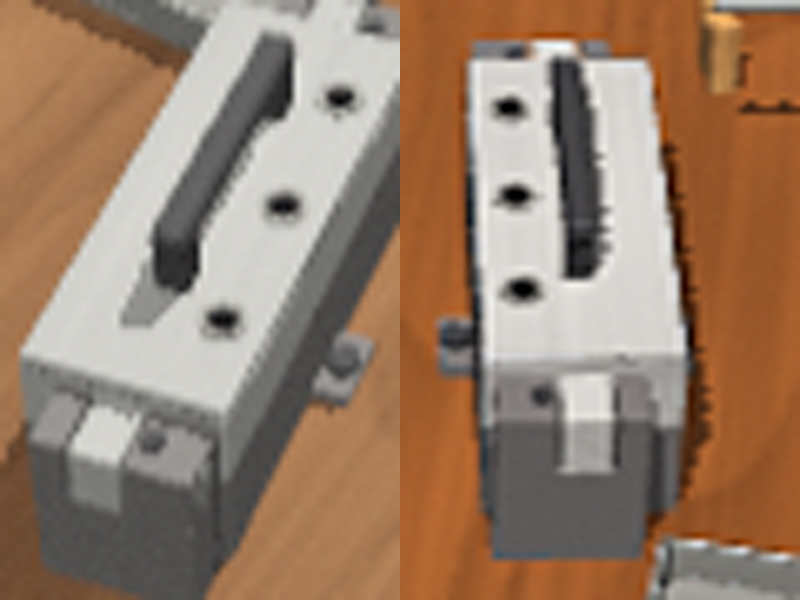

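Crop: cover corners measured in scene (238.3,222.8), (268.3,231.8), and in side (312.5,191), (285.5,191).

```bash
python3 - <<'E'
from h import *
a=load("s3.png");b=load("d3.png")
def tri(u,v):
    A=[];B=[]
    for c,p in((a,u),(b,v)):
        d=ray(c,p)[0];d/=np.linalg.norm(d);Q=np.eye(3)-np.outer(d,d);A.append(Q);B.append(Q@c["E"])
    return np.linalg.lstsq(np.vstack(A),np.hstack(B),rcond=None)[0]
R=Ro.from_euler("z",MY).as_matrix()
for u,v in [((222.8,218.4),(321.4,182.5)),((238.3,222.8),(312.5,191)),((268.3,231.8),(285.5,191))]: print((R.T@(tri(u,v)-MO)*1e3).round(1))
w=load("w3.png");w2=load("w2.png")
for q in [(-23,-95,71),(-23,-121,71),(-38,-95,81),(0,-121,71)]: print(proj(w2,mw(q)).round(1),end=" ")
im=w2["pixels"][300:420,310:560]; cv2.imwrite("pics/w2z.png",cv2.resize(im,None,fx=3.2,fy=3.2,interpolation=cv2.INTER_CUBIC))
E
```

```text
[ -64.5 -109.4   99.3]
[-37.3 -94.1  80.2]
[ 37.3 -95.3  80.4]
[[377.1 375.1]] [[349.5 374.8]] [[385.4 370.7]] [[342.7 392.2]]
```

View pics/w2z.png

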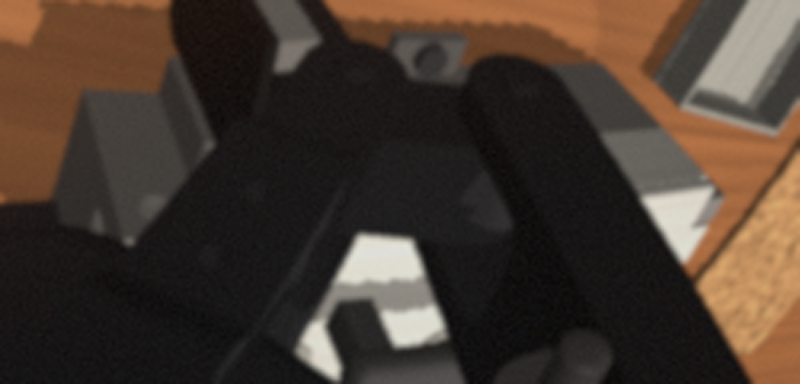

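Request:
arm_command(
  targets=[0,1.4,20,0,0,0,1,0,1.4,41.4,0,0,0,1,0,1.4,41.4,0,0,0,1,0,1.4,41.4,0,0,0,1,-20,1.4,41.4,0,0,0,1,-36,1.4,41.4,0,0,0,1,-36,1.4,41.4,0,0,0,1,-36,1.4,41.4,0,0,0,1],
)

```text
time: 6.38
tool_pos: [0.4393, -0.105, 0.1119]
ee_rot: [-3.141, -0.001, -2.983]
force: [-0.2, 0.5, -1.5]
grip_width: 0.0116
grasp_force: 69.2
```

```bash
python3 - <<'E'
from h import *
tipgo([-29,-108,58],.0974)
a=snap("scene","s5.png");b=snap("side","d5.png")
for c in(a,b): print("mouth",proj(c,mw([-23,-108,58])).round(1),"tip",proj(c,mw([-29,-108,58])).round(1))
f=lambda i,x,y,W,H:cv2.resize(i[y:y+H,x:x+W],(400,600),interpolation=cv2.INTER_CUBIC)
cv2.imwrite("pics/m5.png",np.hstack([f(a["pixels"],205,200,60,90),f(b["pixels"],295,160,60,90)]))
E
```

```text
row mm [-0.5 -1.3 -1.1] deg [-0.01 -0.07 -0.  ]
mouth [[240.7 234.6]] tip [[238.3 233.9]]
mouth [[305.5 194.9]] tip [[307.6 194.9]]
```

View pics/m5.png

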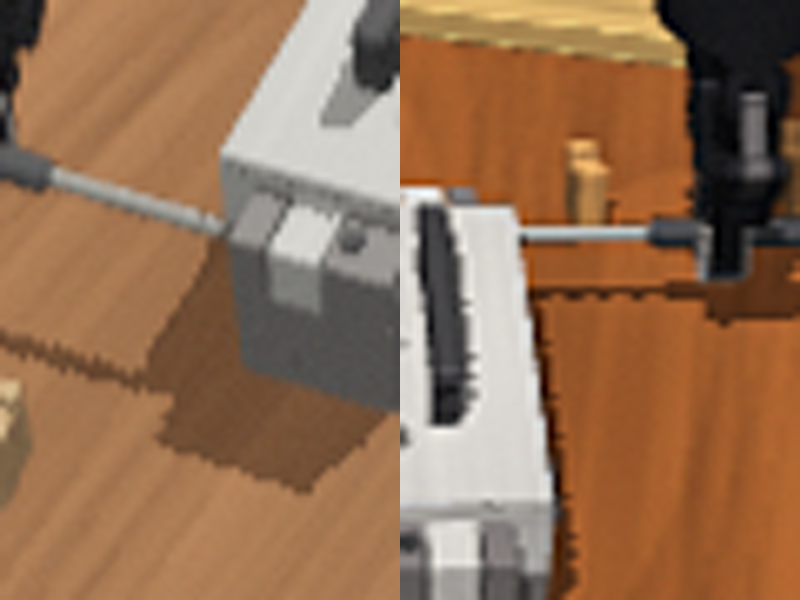

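Tip at scene (239.2,234.5), matching the predicted spot; in line with the bore. Advancing.

Request:
arm_command(
  targets=[-4,0,0,0,0,0,1,-8,0,0,0,0,0,1,-8,0,0,0,0,0,1,-12,0,0,0,0,0,1,-16,0,0,0,0,0,1,-16,0,0,0,0,0,1],
)

```text
time: 7.22
tool_pos: [0.4531, -0.1028, 0.1115]
ee_rot: [-3.141, -0.007, -2.983]
force: [-6.3, -0.5, -0.5]
grip_width: 0.0119
grasp_force: 69.4
```

```bash
python3 - <<'E'
from h import *
p,R=pose();t=p+R@np.array([-.0974,-.0005,.054]);print((Ro.from_euler("z",-MY).as_matrix()@(t-MO)*1e3).round(1));s=ctrl.get_state();print(s["force"],s["torque"])
E
```

```text
[ -15.8 -107.2   56.9]
[-6.32599634 -0.54870788 -0.53133522] [-0.18466172  1.09610786  0.00749952]
```

Request:
arm_command(
  targets=[-4,0,0,0,0,0,1,-8,0,0,0,0,0,1,-12,0,0,0,0,0,1,-16,0,0,0,0,0,1,-20,0,0,0,0,0,1,-20,0,0,0,0,0,1],
)

```text
time: 7.98
tool_pos: [0.4715, -0.0999, 0.1112]
ee_rot: [-3.14, -0.009, -2.983]
force: [-9.2, -1.2, 1.0]
grip_width: 0.0119
grasp_force: 69.5
```

```bash
cat >> h.py <<'E'
def tipm():
    p,R=pose();t=p+R@np.array([-.0974,-.0005,.054]);print("tip mould",(Ro.from_euler("z",-MY).as_matrix()@(t-MO)*1e3).round(1));s=ctrl.get_state();print(s["force"].round(1),s["torque"].round(2))
E
python3 -c "
from h import *
tipm()"
```

```text
tip mould [   2.7 -107.3   56.3]
[-9.2 -1.2  1. ] [-0.15  1.46 -0.  ]
```

Request:
arm_command(
  targets=[-4,0,-1,0,0,0,1,-8,0,-1,0,0,0,1,-12,0,-1,0,0,0,1,-16,0,-1,0,0,0,1,-17,0,-1,0,0,0,1,-17,0,-1,0,0,0,1],
)

```text
time: 8.72
tool_pos: [0.488, -0.0971, 0.112]
ee_rot: [-3.141, -0.01, -2.983]
force: [-8.7, -0.7, 0.9]
grip_width: 0.0113
grasp_force: 69.4
```

```bash
python3 - <<'E'
from h import *
tipm()
a=snap("scene","s6.png");b=snap("side","d6.png")
for c in(a,b): print("head end if tip ok",proj(c,mw([35+39,-108,58])).round(1))
f=lambda i,x,y,W,H:cv2.resize(i[y:y+H,x:x+W],(400,400),interpolation=cv2.INTER_CUBIC)
cv2.imwrite("pics/m6.png",np.hstack([f(a["pixels"],220,195,90,90),f(b["pixels"],240,150,90,90)]))
E
```

```text
tip mould [  19.3 -107.2   57.1]
[-8.7 -0.7  0.9] [-0.13  1.62  0.05]
head end if tip ok [[280.7 246.5]]
head end if tip ok [[271.4 195. ]]
```

View pics/m6.png

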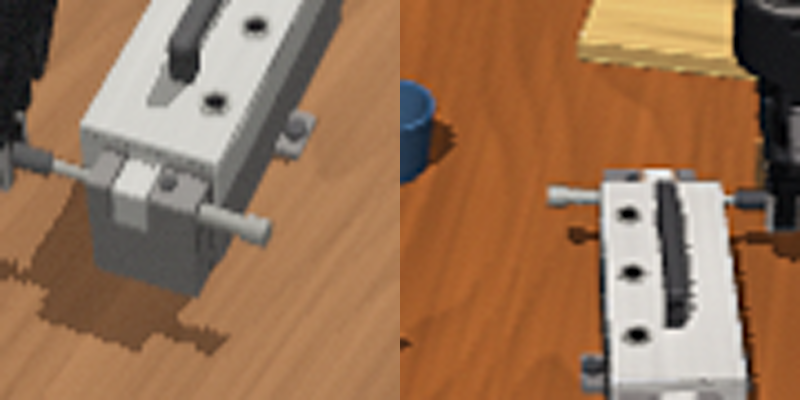

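Pin head end at scene (280.3,247.4): about 38 mm of travel, still held by the shoe. Retract and go to bore_1.

Request:
arm_command(
  targets=[40,0,0,0,0,0,1,79,0,0,0,0,0,1,79,0,0,0,0,0,1,79,60,0,0,0,0,1,79,120,0,0,0,0,1,79,170,0,0,0,0,1,79,215.5,0,0,0,0,1,79,215.5,0,0,0,0,1],
)

```text
time: 9.82
tool_pos: [0.3811, 0.1106, 0.1133]
ee_rot: [3.134, 0.003, -2.975]
force: [0.4, -1.2, -2.3]
grip_width: 0.0117
grasp_force: 69.2
```

Request:
arm_command(
  targets=[0,0,0,0,0,0,1,0,0,0,0,0,0,1],
)

```text
time: 10.07
tool_pos: [0.381, 0.1025, 0.1129]
ee_rot: [-3.14, 0.0, -2.985]
force: [0.2, -0.5, -0.5]
grip_width: 0.0118
grasp_force: 69.2
```

```bash
python3 -c "
from h import *
tipm(); tipgo([-29,108,58],.0974)"
```

```text
tip mould [-54.2 106.7  58.9]
[ 0.2 -0.5 -0.5] [-0.05  0.    0.06]
row mm [-25.2   0.6  -0.1] deg [-0.1   0.02 -0.12]
```

Request:
arm_command(
  targets=[-15,1,1,0,0,0,1,-28,1,1,0,0,0,1,-28,1,1,0,0,0,1,-32,1,1,0,0,0,1,-36,1,1,0,0,0,1,-40,1,1,0,0,0,1,-40,1,1,0,0,0,1],
)

```text
time: 10.95
tool_pos: [0.4178, 0.1109, 0.1117]
ee_rot: [-3.141, -0.004, -2.982]
force: [-5.2, -0.7, -0.7]
grip_width: 0.0114
grasp_force: 69.3
```

```bash
python3 -c "
from h import *
tipm()"
```

```text
tip mould [-16.8 109.5  57.3]
[-5.2 -0.7 -0.7] [-0.17  0.97 -0.02]
```

Request:
arm_command(
  targets=[-4,-1.2,0,0,0,0,1,-8,-1.2,0,0,0,0,1,-12,-1.2,0,0,0,0,1,-16,-1.2,0,0,0,0,1,-20,-1.2,0,0,0,0,1,-20,-1.2,0,0,0,0,1],
)

```text
time: 11.7
tool_pos: [0.4365, 0.1128, 0.1115]
ee_rot: [-3.141, -0.006, -2.981]
force: [-8.7, -0.8, 1.1]
grip_width: 0.0114
grasp_force: 69.4
```

```bash
python3 -c "
from h import *
tipm()"
```

```text
tip mould [  1.9 108.5  57. ]
[-8.7 -0.8  1.1] [-0.05  1.42  0.06]
```

Request:
arm_command(
  targets=[-4,0,-0.5,0,0,0,1,-8,0,-0.5,0,0,0,1,-12,0,-0.5,0,0,0,1,-16,0,-0.5,0,0,0,1,-18,0,-0.5,0,0,0,1,-18,0,-0.5,0,0,0,1],
)

```text
time: 12.45
tool_pos: [0.4542, 0.1159, 0.1119]
ee_rot: [-3.141, -0.006, -2.98]
force: [-7.8, 0.4, -1.3]
grip_width: 0.0117
grasp_force: 69.3
```

```bash
python3 -c "
from h import *
tipm()
snap('scene','s7.png');snap('side','d7.png')"
```

```text
tip mould [ 19.9 108.7  57.3]
[-7.8  0.4 -1.3] [-0.04  1.44  0.12]
```

Request:
arm_command(
  targets=[40,0,0,0,0,0,1,79,0,0,0,0,0,1,79,0,0,0,0,0,1,79,-60,-30,0,0,0,1,79,-120,-50,0,0,0,1,79,-180,-50,0,0,0,1,79,-240,-50,0,0,0,1,79,-240,-50,0,0,0,1],
)

```text
time: 13.55
tool_pos: [0.4181, -0.1355, 0.1628]
ee_rot: [-3.141, 0.001, -2.983]
force: [0.1, -0.1, -2.0]
grip_width: 0.0116
grasp_force: 69.2
```

```bash
python3 -c "
from h import *
go([.4356,-.2027,.1391],-2.850)"
```

```text
row mm [ -6.6 -69.1  23.7] deg [-0.03  0.03 -7.62]
```

Request:
arm_command(
  targets=[-6.6,-69,23.7,0,0,-7.6,1,-6.6,-69,23.7,0,0,-7.6,1,-6.6,-69,23.7,0,0,-7.6,1,-6.6,-69,23.7,0,0,-7.6,1,-6.6,-69,23.7,0,0,-7.6,1],
)

```text
time: 14.18
tool_pos: [0.4353, -0.1984, 0.1392]
ee_rot: [3.141, 0.0, -2.846]
force: [-0.2, 0.5, -0.8]
grip_width: 0.012
grasp_force: 69.2
```

```bash
python3 -c "
from h import *
go([.4356,-.2027,.0901],-2.850)"
```

```text
row mm [ 1.  -4.2 49.1] deg [0.02 0.02 0.22]
```

Request:
arm_command(
  targets=[0,0,10,0,0,0,1,0,0,10,0,0,0,1,0,0,10,0,0,0,1],
)

```text
time: 14.55
tool_pos: [0.435, -0.2, 0.1286]
ee_rot: [3.141, -0.0, -2.849]
force: [1.0, 1.0, -2.0]
grip_width: 0.0117
grasp_force: 69.2
```

```bash
python3 -c "
from h import *
go([.4356,-.2027,.0901],-2.850)"
```

```text
row mm [ 0.2 -2.8 38.5] deg [ 0.01 -0.02  0.05]
```

Request:
arm_command(
  targets=[0,-2.8,10,0,0,0,1,0,-2.8,10,0,0,0,1,0,-2.8,20,0,0,0,1,0,-2.8,30,0,0,0,1,0,-2.8,36,0,0,0,1,0,-2.8,38,0,0,0,1,0,-2.8,38,0,0,0,1,0,-2.8,38,0,0,0,1],
)

```text
time: 15.55
tool_pos: [0.4358, -0.2026, 0.0909]
ee_rot: [3.141, 0.0, -2.849]
force: [-0.7, 1.5, -1.5]
grip_width: 0.0117
grasp_force: 69.2
```

```bash
python3 - <<'E'
from h import *
s=ctrl.get_state();print(s["force"],s["torque"]);go([.4356,-.2027,.0901],-2.850)
E
```

```text
[-0.7457097   1.47225335 -1.47696545] [ 0.28815992  0.10235938 -0.0623115 ]
row mm [ 0.2 -0.   0.8] deg [0.03 0.02 0.03]
```

Request:
arm_command(
  targets=[0,0,1,0,0,0,1,0,0,1,0,0,0,-0.3,0,0,1,0,0,0,-0.3,0,0,1,0,0,0,-0.3,0,0,-40,0,0,0,-0.3,0,0,-90,0,0,0,-0.3,0,0,-130,0,0,0,-0.3,0,0,-130,0,0,0,-0.3],
)

```text
time: 16.55
tool_pos: [0.4372, -0.2033, 0.2233]
ee_rot: [-3.138, 0.005, -2.85]
force: [0.5, 0.2, 0.1]
grip_width: 0.0558
grasp_force: 0.0
```

```bash
python3 - <<'E'
from h import *
p=mw([67,-108,120]); print(p); go(p+[0,0,.1],MY+np.pi); print(ctrl.get_state()["grip_width"])
c=snap("wrist","w8.png"); cv2.imwrite("pics/w8z.png",np.hstack([c["pixels"][100:420,180:560]]))
E
```

```text
[ 0.6309378 -0.0756441  0.12     ]
row mm [-222.2   66.7    4.1] deg [-0.17  0.29  7.59]
0.05579556850697534
```

View pics/w8z.png

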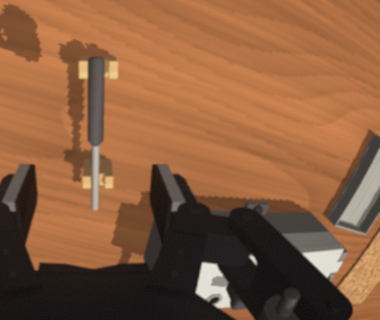

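The punch lies in its rest (picture (276,257) at its middle). Now to pin_2's head.

Request:
arm_command(
  targets=[-222,66,4,0,0,7.6,-0.3,-222,66,4,0,0,7.6,-0.3,-222,66,4,0,0,7.6,-0.3,-222,66,4,0,0,7.6,-0.3,-222,66,4,0,0,7.6,-0.3,-222,66,4,0,0,7.6,-0.3,-222,66,4,0,0,7.6,-0.3,-222,66,4,0,0,7.6,-0.3],
)

```text
time: 17.6
tool_pos: [0.6287, -0.0771, 0.2166]
ee_rot: [-3.141, -0.001, -2.984]
force: [-0.3, -0.2, -0.4]
grip_width: 0.0555
grasp_force: 0.0
```

```bash
python3 - <<'E'
from h import *
go(mw([67,-108,120]),MY+np.pi)
c=snap("wrist","w9.png"); s=load("s7.png"); d=load("d7.png")
for P in ((67,-108,65),(67,108,65),(35,-108,65)): print([proj(x,mw(P)).round(1).tolist() for x in (c,s,d)])
E
```

```text
row mm [-2.5  1.1 96.6] deg [-0.04 -0.05 -0.04]
[[[276.1, 230.6]], [[277.7, 243.7]], [[273.9, 193.0]]]
[[[517.4, 227.8]], [[308.8, 180.3]], [[275.1, 244.1]]]
[[[276.2, 186.9]], [[264.3, 239.7]], [[285.2, 193.0]]]
```

```bash
python3 - <<'E'
from h import *
c=load("w9.png");hsv=cv2.cvtColor(c["pixels"],cv2.COLOR_BGR2HSV);m=(hsv[...,1]<70)&(hsv[...,2]>60)
for r in range(180,256,4):
    x=np.flatnonzero(m[r,235:320])+235; print(r,(x.min(),x.max(),len(x)) if len(x) else None)
E
```

```text
180 (np.int64(257), np.int64(319), 63)
184 (np.int64(257), np.int64(319), 63)
188 (np.int64(257), np.int64(319), 63)
192 (np.int64(268), np.int64(319), 37)
196 (np.int64(268), np.int64(319), 35)
200 (np.int64(267), np.int64(279), 13)
204 (np.int64(267), np.int64(279), 13)
208 (np.int64(267), np.int64(278), 12)
212 (np.int64(267), np.int64(278), 12)
216 (np.int64(267), np.int64(278), 12)
220 (np.int64(264), np.int64(279), 16)
224 (np.int64(264), np.int64(280), 17)
228 (np.int64(264), np.int64(280), 17)
232 (np.int64(264), np.int64(280), 17)
236 (np.int64(265), np.int64(279), 15)
240 None
244 None
248 None
252 None
```

Request:
arm_command(
  targets=[-1.5,-0.5,60,0,0,0,-0.3,-1.5,-0.5,96.5,0,0,0,-0.3,-1.5,-0.5,96.5,0,0,0,-0.3,-1.5,-0.5,96.5,0,0,0,-0.3,-1.5,-0.5,96.5,0,0,0,1,-1.5,-0.5,96.5,0,0,0,1,-1.5,-0.5,96.5,0,0,0,1,-1.5,-0.5,96.5,0,0,0,1],
  squeeze=60,
)

```text
time: 18.65
tool_pos: [0.6321, -0.0759, 0.121]
ee_rot: [3.142, 0.003, -2.982]
force: [1.7, -0.4, 1.7]
grip_width: 0.011
grasp_force: 58.5
```

```bash
python3 - <<'E'
from h import *
s=ctrl.get_state(); print(s["force"],s["torque"],s["grip_width"],s["grasp_force"]);go(mw([67,-108,120]),MY+np.pi)
E
```

```text
[ 1.72687457 -0.36727491  1.67569882] [ 0.0773896  -0.54316476 -0.00253967] 0.010981572180716638 58.52992236614227
row mm [1.1 0.4 1. ] deg [0.   0.17 0.03]
```

Request:
arm_command(
  targets=[-5,0,0,0,0,0,1,-10,0,0,0,0,0,1,-15,0,0,0,0,0,1,-20,0,0,0,0,0,1,-26,0,0,0,0,0,1,-32,0,0,0,0,0,1,-32,0,0,0,0,0,1],
)

```text
time: 19.52
tool_pos: [0.6631, -0.0707, 0.1203]
ee_rot: [3.141, 0.001, -2.982]
force: [-0.6, -1.0, -0.7]
grip_width: 0.0104
grasp_force: 58.5
```

```bash
python3 - <<'E'
from h import *
s=ctrl.get_state(); print(s["force"],s["torque"],s["grip_width"],s["grasp_force"])
b=snap("side","d10.png");a=snap("scene","s10.png");w=snap("wrist","w10.png")
f=lambda i,x,y,W,H:cv2.resize(i[y:y+H,x:x+W],(400,300),interpolation=cv2.INTER_CUBIC)
cv2.imwrite("pics/m10.png",np.vstack([np.hstack([f(a["pixels"],220,180,120,90),f(b["pixels"],210,140,120,90)]),np.hstack([f(w["pixels"],0,0,560,420),f(w["pixels"],200,150,160,120)])]))
E
```

```text
[-0.57547326 -0.9922337  -0.74329743] [-0.03909875 -0.00766988 -0.04234699] 0.010437919437235111 58.54255020618439
```

View pics/m10.png

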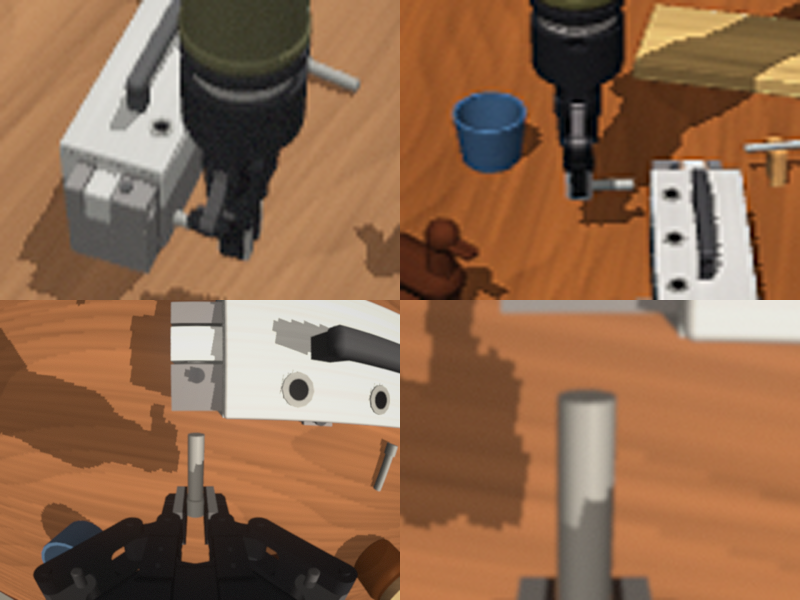

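Pin_2 is out in the gripper (wrist (195,460) in the mosaic), and pin_1 evidently dropped out of its counterbore to the bench (scene ≈(313–326,200–206)). Check the dish position and pin_1 numerically.

```bash
python3 - <<'E'
from h import *
for f in("d1.png","d10.png"):
    c=load(f);im=c["pixels"][255:310,300:380];hsv=cv2.cvtColor(im,cv2.COLOR_BGR2HSV);m=(hsv[...,1]<75)
    y,x=np.nonzero(m);print(f,len(x),x.mean()+300,y.mean()+255)
for f in("s1.png","s10.png"):
    c=load(f);im=c["pixels"][140:185,235:300];hsv=cv2.cvtColor(im,cv2.COLOR_BGR2HSV);m=(hsv[...,1]<75)
    y,x=np.nonzero(m);print(f,len(x),x.mean()+235,y.mean()+140)
c=load("w10.png");hsv=cv2.cvtColor(c["pixels"],cv2.COLOR_BGR2HSV);m=(hsv[...,1]<75)&(hsv[...,2]>90);m[:190]=0;m[290:]=0;m[:,:505]=0
y,x=np.nonzero(m);print("wrist pin1",len(x),x.min(),x.max(),y.min(),y.max());q=cv2.minAreaRect(np.c_[x,y].astype(np.float32));print(q);B=plane(c,cv2.boxPoints(q),.007);print(B.round(4))
P=[((313,200),(326,206))];s=load("s10.png");print(plane(s,P[0],.007).round(4))
go([.437+.02,.193-.012,.25],np.radians(176))
E
```

```text
d1.png 1925 334.74077922077925 280.54597402597403
d10.png 1926 334.7367601246106 280.5545171339564
s1.png 1619 270.15441630636195 165.83137739345275
s10.png 1675 272.01373134328355 160.25313432835821
wrist pin1 499 525 556 201 267
((540.7000122070312, 234.90000915527344), (11.384197235107422, 67.6727294921875), 18.434947967529297)
[[0.6511 0.1282 0.007 ]
 [0.5976 0.1284 0.007 ]
 [0.5977 0.1439 0.007 ]
 [0.653  0.1442 0.007 ]]
[[0.6139 0.1332 0.007 ]
 [0.6523 0.1308 0.007 ]]
row mm [ 162.8  281.4 -129.7] deg [-0.   -0.03 13.13]
```

Request:
arm_command(
  targets=[0,0,-60,0,0,0,1,20,35,-110,0,0,0,1,55,80,-130,0,0,3,1,90,130,-130,0,0,6,1,120,180,-130,0,0,9,1,145,235,-130,0,0,13,1,163,281,-130,0,0,13,1,163,281,-130,0,0,13,1],
)

```text
time: 20.68
tool_pos: [0.4546, 0.1851, 0.2511]
ee_rot: [3.139, -0.0, 3.083]
force: [1.4, -0.6, -0.6]
grip_width: 0.0108
grasp_force: 58.7
```

Request:
arm_command(
  targets=[0,0,60,0,0,0,1,0,0,110,0,0,0,1,0,0,110,0,0,0,1,0,0,110,0,0,0,1],
)

```text
time: 21.18
tool_pos: [0.4578, 0.1805, 0.1415]
ee_rot: [3.141, 0.001, 3.073]
force: [-0.5, 0.2, 0.0]
grip_width: 0.0111
grasp_force: 58.8
```

```bash
python3 - <<'E'
from h import *
go([.437+.02,.193-.012,.08],np.radians(176)); print(ctrl.get_state()["grip_width"])
E
```

```text
row mm [ 1.   0.4 61.5] deg [0.04 0.08 0.09]
0.011093532891620503
```

Request:
arm_command(
  targets=[0,0,40,0,0,0,1,0,0,61,0,0,0,1,0,0,61,0,0,0,1,0,0,61,0,0,0,0.4,0,0,61,0,0,0,0.4,0,0,61,0,0,0,0.4,0,0,0,0,0,0,0.4,0,0,-60,0,0,0,0.4],
)

```text
time: 22.18
tool_pos: [0.4566, 0.1802, 0.2015]
ee_rot: [-3.141, -0.002, 3.074]
force: [1.4, 1.1, -0.0]
grip_width: 0.0257
grasp_force: 0.0
```

Request:
arm_command(
  targets=[-50,-15,-80,0,0,0,0,-100,-30,-80,0,0,0,0,-125,-45,-80,0,0,0,0,-125,-45,-80,0,0,0,0,-125,-45,-80,0,0,0,0],
)

```text
time: 22.8
tool_pos: [0.5776, 0.1276, 0.2801]
ee_rot: [3.141, -0.002, 3.075]
force: [-0.8, 0.4, -0.7]
grip_width: 0.0422
grasp_force: 0.0
```

```bash
python3 - <<'E'
from h import *
s=ctrl.get_state();print(s["tool_pos"],s["ee_rot"],s["force"],s["grip_width"])
c=snap("wrist","w11.png");hsv=cv2.cvtColor(c["pixels"],cv2.COLOR_BGR2HSV)
print(proj(c,[[.598,.134,.007],[.652,.134,.007],[.437,.193,.003],[.44,.181,.008]]).round(1))
m=((hsv[...,1]<75)&(hsv[...,2]>70)).astype(np.uint8)
u=proj(c,[[.625,.134,.007]])[0].astype(int);W=m[u[1]-70:u[1]+70,u[0]-50:u[0]+50]
n,l,st,ce=cv2.connectedComponentsWithStats(W)
for i in range(1,n):
    if st[i,4]>60: print(st[i],ce[i]+u-[50,70])
E
```

```text
[0.57760503 0.12759257 0.28007265] [ 3.14141868e+00 -1.61869915e-03  3.07488804e+00] [-0.84058711  0.40622821 -0.74605477] 0.04224141179741088
[[281.3 208.4]
 [284.  253.7]
 [327.5  57.1]
 [317.   59.2]]
[   0    0   61   48 2251] [257.69924478 180.68636162]
[ 44  46  13  47 431] [282.6287703  228.12529002]
[ 91 102   9  25 118] [328.54237288 271.40677966]
```

```bash
python3 - <<'E'
from h import *
c=load("w11.png");hsv=cv2.cvtColor(c["pixels"],cv2.COLOR_BGR2HSV);m=(hsv[...,1]<75)&(hsv[...,2]>70)
rows=[]
for r in range(204,258,3):
    x=np.flatnonzero(m[r,262:310])+262
    if len(x): print(r,x.min(),x.max(),end=" | "); rows.append((x.mean(),r))
P=plane(c,[rows[0],rows[-1]],.006);print();print(P.round(4))
im=c["pixels"][30:100,270:380];cv2.imwrite("pics/dz.png",im)
g=cv2.cvtColor(im,cv2.COLOR_BGR2GRAY);print(np.array2string(g[::5,::8]))
E
```

```text
207 277 285 | 210 276 287 | 213 276 287 | 216 276 287 | 219 277 286 | 222 278 286 | 225 279 286 | 228 279 286 | 231 279 287 | 234 279 287 | 237 280 287 | 240 280 287 | 243 280 288 | 246 280 288 | 249 281 288 | 252 282 288 | 
[[0.5967 0.1338 0.006 ]
 [0.6504 0.1352 0.006 ]]
[[129  83 114 174 167 169 172 174 168 173 173 108  86 139]
 [124  81 122 174 167 111 174 176 170 173 173 112  83 139]
 [126  83 121 173 168 114 175 176 170 176 172 107  90 137]
 [127  84 126 174 169 117 175 176 171 177 174 109  97 136]
 [121  77 118 174 169 110 174 178 170 177 175 109  94 134]
 [117  76 124 174 171 109 176 178 170 177 176 111  90 131]
 [113  75 126 174 169 109 177 179 170 178 175 111  90 129]
 [106  71 127 174 172 109 175 179 171 179 175 110  89 136]
 [122  79 135 174 173 105 179 179 169 177 175 111  91 135]
 [122  78 138 175 174  98 178 179 171 179 175 109  92 133]
 [121  78 140 174 174 101 163 179 172 179 175 110  88 138]
 [119  77 143 175 176 171 175 181 172 179 176 112  83 131]
 [115  78 143 174 176 172 177 180 173 179 175 112  83 134]
 [118  79 146 175 178 172 176 180 174 178 175 108  80 127]]
```

```bash
python3 - <<'E'
from h import *
go([.627,.1346,.15],np.radians(181.5))
E
```

```text
row mm [-49.4   9.7 130. ] deg [ 0.01 -0.1  -5.24]
```

Request:
arm_command(
  targets=[-49.5,10,60,0,0,-5.2,-0.1,-49.5,10,130,0,0,-5.2,-0.1,-49.5,10,130,0,0,-5.2,-0.1,-49.5,10,130,0,0,-5.2,-0.1,-49.5,10,130,0,0,-5.2,-0.1],
)

```text
time: 23.48
tool_pos: [0.6294, 0.1351, 0.1528]
ee_rot: [3.14, 0.003, -3.117]
force: [-0.3, 1.4, 0.4]
grip_width: 0.0471
grasp_force: 0.0
```

```bash
python3 - <<'E'
from h import *
go([.627,.1346,.0755],np.radians(181.5))
E
```

```text
row mm [ 2.6 -0.5 77.3] deg [ 0.09  0.18 -0.12]
```

Request:
arm_command(
  targets=[1.5,-0.5,40,0,0,0,-0.1,1.5,-0.5,70,0,0,0,-0.1,1.5,-0.5,75,0,0,0,-0.1,1.5,-0.5,75,0,0,0,-0.1,1.5,-0.5,75,0,0,0,-0.1],
)

```text
time: 24.1
tool_pos: [0.6284, 0.1339, 0.0773]
ee_rot: [3.14, 0.003, -3.119]
force: [1.3, -0.4, 0.2]
grip_width: 0.0467
grasp_force: 0.0
```

```bash
python3 - <<'E'
from h import *
s=ctrl.get_state();print(s["force"]);go([.627,.1346,.0755],np.radians(181.5))
E
```

```text
[ 1.28008608 -0.35019364  0.15036978]
row mm [1.4 0.7 1.8] deg [ 0.07  0.18 -0.18]
```

Request:
arm_command(
  targets=[0,0,1.5,0,0,0,0.4,0,0,1.5,0,0,0,1,0,0,1.5,0,0,0,1,0,0,1.5,0,0,0,1,0,0,1.5,0,0,0,1,0,0,-40,0,0,0,1,0,0,-100,0,0,0,1,0,0,-160,0,0,0,1],
  squeeze=50,
)

```text
time: 25.1
tool_pos: [0.6269, 0.1332, 0.2362]
ee_rot: [-3.142, -0.001, -3.118]
force: [0.6, 0.0, -0.0]
grip_width: 0.0075
grasp_force: 49.0
```

```bash
python3 - <<'E'
from h import *
s=ctrl.get_state();print(s["force"],s["grip_width"],s["grasp_force"]);go([.437,.208,.2],np.radians(176))
E
```

```text
[ 0.58791267  0.04031533 -0.0360181 ] 0.0075376238023414505 49.01692450046539
row mm [188.   79.3  36.5] deg [-0.   -0.08  5.35]
```

Request:
arm_command(
  targets=[60,25,10,0,0,2,1,120,50,20,0,0,4,1,180,75,36,0,0,5.3,1,188,79,36,0,0,5.3,1,188,79,36,0,0,5.3,1,188,79,70,0,0,5.3,1,188,79,100,0,0,5.3,1,188,79,100,0,0,5.3,1],
)

```text
time: 26.1
tool_pos: [0.4381, 0.207, 0.1338]
ee_rot: [-3.139, -0.001, 3.071]
force: [0.4, -0.4, -0.6]
grip_width: 0.0075
grasp_force: 49.0
```

```bash
python3 - <<'E'
from h import *
c=snap("wrist","w12.png");go([.437,.208,.088],np.radians(176))
print(proj(c,[[.437,.193,.003]]))
s=snap("side","d12.png");im=s["pixels"][255:310,300:380];hsv=cv2.cvtColor(im,cv2.COLOR_BGR2HSV);y,x=np.nonzero(hsv[...,1]<75);print(len(x),x.mean()+300,y.mean()+255)
E
```

```text
row mm [ 1.4  0.5 46.9] deg [-0.06 -0.01 -0.04]
[[253.97546722 237.22238163]]
2030 334.99408866995077 279.44088669950736
```

Request:
arm_command(
  targets=[1,0.5,30,0,0,0,1,1,0.5,46,0,0,0,1,1,0.5,46,0,0,0,1,1,0.5,46,0,0,0,0.53,1,0.5,46,0,0,0,0.53,1,0.5,46,0,0,0,0.53,1,0.5,-10,0,0,0,0.53,1,0.5,-70,0,0,0,0.53],
)

```text
time: 27.2
tool_pos: [0.4361, 0.2081, 0.2064]
ee_rot: [-3.14, -0.002, 3.073]
force: [1.0, 0.5, 0.0]
grip_width: 0.0201
grasp_force: 0.0
```

```bash
python3 - <<'E'
from h import *
s=ctrl.get_state();print(s["tool_pos"],s["force"],s["joints"]);go(mw([0,0,0])+[0,0,.23],MY+np.pi/2)
c=snap("wrist","w13.png"); u=proj(c,[[.437,.193,.003]])[0].astype(int);print(u)
g=cv2.cvtColor(c["pixels"],cv2.COLOR_BGR2GRAY)[u[1]-90:u[1]+90:9,u[0]-70:u[0]+70:6];print(np.array2string(g,max_line_width=200))
E
```

```text
[0.43609307 0.20805718 0.20636022] [0.96428984 0.46216167 0.00215391] [-0.18393881  0.72715507 -0.57955052  2.06315028  0.74054499  0.56904557
  0.20589454]
row mm [-124.2 -179.5  -23.7] deg [-1.400e-01 -6.000e-02  7.695e+01]
[257 210]
[[134 132 133 133 132 129 128 130 135 137 135 134 133 132 132 130 132 131 134 133 134 134 135 136]
 [130 128 129 127 132 139 139 138 139 139 138 138 136 136 136 136 135 136 137 136 136 136 136 137]
 [127  84  84 147 158 161 161 163 165 166 166 168 167 165 163 163 161 158 154 149 144 139 130 131]
 [131 100  84 104 179 172 172 170 172 174 172 168 180 173 177 176 176 177 128 111 107 170 138 139]
 [135  86  87 115 177 173 171 170 171 175 173 169 178 171 177 177 176 178 115 111 104 176 140 140]
 [137  93  85 118 176 172 170 170 170 173 173 169 179 171 180 178 177 178 129 111 105 169 141 140]
 [ 87 103  85 140 173 175 172 169 172 173 174 170 174 144 148 149 177 181 131 111  99 173 138 137]
 [ 83  82  83 140 171 174 169 170 113 122 140 170 177 106 153 181 153 182 110 112  93 152 132 132]
 [ 82  83  85  94 164 175 168 171 134 155 174 170 179 118 149 180 169 18
[... 416 characters left out ...]
7 129]
 [123 125  80 135 109 177 167 175 108 160 183 161 177 170 141 172 177 178 113 113  95 125 127 128]
 [119 120  78 106  97 178 169 175 174 168 179 174 177 170 180 179 177 174 112 112  95 127 127 126]
 [117 118  77  94  94 177 171 175 174 174 178 175 177 169 180 180 174 176 113 111 136 126 125 127]
 [117 117  90  77 105 176 173 177 172  89  79 148 179 171 178 178 174 174  45  88  89 120 119 122]
 [117 118 118 102 116 107  96  34  71  88  50  96 122 121 126 125 121 148  40  80  85  35  36 118]
 [ 76  74  77  93 139 116  36  35  87  88  34  68  90  87  87  86  84  85  31  52  87  75  39  43]
 [ 65  66  69  75 129  65  33  39  85  85  31  83 114 113 116 116 118 123  33  32  86  86  29  32]]
```

Both pins show in the dish (two shadowed strips). On to the cover handle.

Request:
arm_command(
  targets=[0,0,-24,0,0,10,-0.2,-15,-25,-24,0,0,20,-0.2,-35,-55,-24,0,0,30,-0.2,-60,-90,-24,0,0,40,-0.2,-90,-130,-24,0,0,50,-0.2,-110,-160,-24,0,0,60,-0.2,-124,-180,-24,0,0,70,-0.2,-124,-180,-24,0,0,77,-0.2],
)

```text
time: 28.25
tool_pos: [0.5485, 0.0175, 0.2293]
ee_rot: [3.141, 0.001, 1.719]
force: [-0.0, 1.1, 0.2]
grip_width: 0.0512
grasp_force: 0.0
```

Request:
arm_command(
  targets=[0,0,0,0,0,0,-0.2,0,0,0,0,0,0,-0.2,0,0,0,0,0,0,-0.2],
)

```text
time: 28.62
tool_pos: [0.5476, 0.0208, 0.2293]
ee_rot: [-3.141, -0.0, 1.73]
force: [-0.1, 0.1, 0.2]
grip_width: 0.0514
grasp_force: 0.0
```

```bash
python3 - <<'E'
from h import *
s=ctrl.get_state();print(s["tool_pos"],s["force"],s["joints"]);go(mw([0,0,0])+[0,0,.16],MY+np.pi/2)
c=snap("wrist","w14.png");H=proj(c,[mw([0,-55,112]),mw([0,0,112]),mw([0,55,112])]);print(H.round(1))
g=cv2.cvtColor(c["pixels"],cv2.COLOR_BGR2GRAY)
for r in range(150,330,15):
    x=np.flatnonzero(g[r,230:320]<75)+230;print(r,x.min() if len(x) else None,x.max() if len(x) else None,len(x))
E
```

```text
[0.5476182  0.02079925 0.22931375] [-0.05355867  0.06204273  0.24164724] [ 0.06270137  0.70488372 -0.30730138  1.86823473  0.34319555  0.62027938
 -0.29790235]
row mm [-0.4  0.  69.3] deg [-0.01 -0.02  0.04]
[[274.1 317.1]
 [274.3 243.4]
 [274.5 153.6]]
150 303 313 11
165 None None 0
180 None None 0
195 None None 0
210 284 284 1
225 284 311 13
240 None None 0
255 None None 0
270 266 266 1
285 266 283 3
300 267 308 17
315 None None 0
```

Request:
arm_command(
  targets=[0,0,50,0,0,0,-0.2,0,0,69,0,0,0,-0.2,0,0,69,0,0,0,-0.2,0,0,69,0,0,0,1,0,0,69,0,0,0,1,0,0,69,0,0,0,1,0,0,69,0,0,0,1,0,0,69,0,0,0,1],
  squeeze=100,
)

```text
time: 29.68
tool_pos: [0.5487, 0.0205, 0.1616]
ee_rot: [3.139, 0.0, 1.729]
force: [-0.7, 0.0, 7.3]
grip_width: 0.0118
grasp_force: 98.0
```

Request:
arm_command(
  targets=[0,0,-5,0,0,0,1,0,0,-10,0,0,0,1,0,0,-15,0,0,0,1,0,0,-15,0,0,0,1],
)

```text
time: 30.18
tool_pos: [0.5473, 0.0203, 0.1755]
ee_rot: [-3.141, -0.0, 1.728]
force: [-1.3, 0.2, -6.7]
grip_width: 0.012
grasp_force: 98.2
```

```bash
python3 - <<'E'
from h import *
for f,roi in (("s1.png",(105,175,255,390)),("d1.png",(295,385,210,375)),("w13.png",(60,420,250,560)),("w1.png",(80,290,410,530))):
    c=load(f);hsv=cv2.cvtColor(c["pixels"],cv2.COLOR_BGR2HSV);y0,y1,x0,x1=roi
    m=np.zeros(hsv.shape[:2],np.uint8);m[y0:y1,x0:x1]=((hsv[...,0]>=12)&(hsv[...,0]<=25)&(hsv[...,2]>110))[y0:y1,x0:x1]
    m=cv2.morphologyEx(cv2.morphologyEx(m,cv2.MORPH_OPEN,np.ones((3,3))),cv2.MORPH_CLOSE,np.ones((9,9)))
    k=max(cv2.findContours(m,0,1)[0],key=cv2.contourArea)[:,0]
    P=plane(c,k,.005)[:,:2].astype(np.float32);print(f,len(k),[np.round(v,3) for v in cv2.minAreaRect(P)])
E
```

```text
s1.png 388 [array([0.525, 0.384]), array([0.427, 0.323]), np.float64(29.602)]
d1.png 517 [array([0.522, 0.362]), array([0.391, 0.238]), np.float64(8.468)]
w13.png 1279 [array([0.648, 0.464]), array([0.832, 0.403]), np.float64(22.322)]
w1.png 660 [array([0.535, 0.396]), array([0.425, 0.302]), np.float64(9.279)]
```

Request:
arm_command(
  targets=[0,0,-30,0,0,0,1,0,0,-70,0,0,0,1,0,0,-110,0,0,0,1,0,0,-125,0,0,0,1,0,0,-125,0,0,0,1],
)

```text
time: 30.8
tool_pos: [0.5477, 0.0202, 0.3003]
ee_rot: [3.141, 0.0, 1.728]
force: [-0.5, -0.3, -9.1]
grip_width: 0.012
grasp_force: 100.1
```

```bash
python3 - <<'E'
from h import *
s=ctrl.get_state();print(s["force"],s["torque"]);go([.517,.366,.30],np.radians(176.5))
snap("wrist","w15.png")
E
```

```text
[-0.50915728 -0.31162876 -9.07414089] [-0.00444232  0.02059965  0.00420091]
row mm [3.463e+02 2.380e+01 3.000e-01] deg [ 2.000e-02  3.000e-02 -7.749e+01]
```

```bash
python3 - <<'E'
from h import *
for f,uv in (("d1.png",[(244,306),(367,318),(362,374),(223,343)]),("s1.png",[(294,116),(376,146),(360,167),(268,133)])):
    c=load(f);P=plane(c,uv,.005)[:,:2];print(P.mean(0),np.linalg.norm(np.roll(P,-1,0)-P,axis=1).round(3))
E
```

```text
[0.51372318 0.35581816] [0.284 0.149 0.3   0.111]
[0.52621162 0.36869797] [0.276 0.107 0.299 0.116]
```

Request:
arm_command(
  targets=[40,3,0,0,0,-10,1,85,6,0,0,0,-20,1,130,9,0,0,0,-30,1,180,12,0,0,0,-40,1,230,16,0,0,0,-50,1,280,19,0,0,0,-60,1,320,22,0,0,0,-70,1,346,24,0,0,0,-77.5,1],
)

```text
time: 31.85
tool_pos: [0.5154, 0.3677, 0.2974]
ee_rot: [-3.14, -0.004, 3.088]
force: [0.8, 0.5, -8.3]
grip_width: 0.0119
grasp_force: 100.0
```

Request:
arm_command(
  targets=[0,0,0,0,0,0,1,0,0,0,0,0,0,1,0,0,0,0,0,0,1],
)

```text
time: 32.22
tool_pos: [0.5176, 0.3641, 0.2991]
ee_rot: [-3.139, -0.001, 3.079]
force: [-0.1, -0.8, -8.4]
grip_width: 0.0117
grasp_force: 100.0
```

```bash
python3 - <<'E'
from h import *
s=ctrl.get_state();print(s["force"],s["ee_rot"]);go([.518,.367,.165],np.radians(176.5))
E
```

```text
[-0.06254246 -0.80573857 -8.39673852] [-3.13881443e+00 -8.19625006e-04  3.07897468e+00]
row mm [ -0.3   3.3 134. ] deg [-0.16 -0.05 -0.09]
```

Request:
arm_command(
  targets=[0,2.5,60,0,0,0,1,0,2.5,120,0,0,0,1,0,2.5,160,0,0,0,1,0,2.5,172,0,0,0,1,0,2.5,175,0,0,0,1,0,2.5,177,0,0,0,1,0,2.5,177,0,0,0,1],
)

```text
time: 33.1
tool_pos: [0.518, 0.369, 0.1249]
ee_rot: [3.14, 0.002, 3.081]
force: [0.1, -0.2, -7.9]
grip_width: 0.0119
grasp_force: 100.0
```

```bash
python3 - <<'E'
from h import *
s=ctrl.get_state();print(s["force"],s["ee_rot"]);go([.518,.367,.1206],np.radians(176.5))
E
```

```text
[ 0.08004341 -0.21027753 -7.91679189] [3.13962902e+00 1.98692696e-03 3.08068829e+00]
row mm [-0.1 -2.   4.3] deg [0.11 0.11 0.01]
```

Request:
arm_command(
  targets=[0,-2,2,0,0,0,1,0,-2,3,0,0,0,1,0,-2,4,0,0,0,1,0,-2,4,0,0,0,1],
)

```text
time: 33.6
tool_pos: [0.5175, 0.3663, 0.1216]
ee_rot: [-3.141, 0.002, 3.081]
force: [-2.6, -4.4, 8.4]
grip_width: 0.0119
grasp_force: 102.5
```

Request:
arm_command(
  targets=[0,0,0,0,0,0,-0.2,0,0,0,0,0,0,-0.2,0,0,0,0,0,0,-0.2,0,0,-40,0,0,0,-0.2,0,0,-100,0,0,0,-0.2,0,0,-160,0,0,0,-0.2,0,0,-200,0,0,0,-0.2],
)

```text
time: 34.48
tool_pos: [0.5174, 0.3672, 0.3225]
ee_rot: [3.138, 0.002, 3.081]
force: [0.2, -0.6, -0.4]
grip_width: 0.0512
grasp_force: 0.0
```

```bash
python3 - <<'E'
from h import *
s=ctrl.get_state();print(s["force"]);go([.5477,.0204,.32],MY+np.pi/2)
E
```

```text
[ 0.19378813 -0.55174495 -0.37495424]
row mm [ -51.1 -344.4    1.6] deg [ 2.400e-01 -1.000e-02  7.744e+01]
```

Request:
arm_command(
  targets=[-6,-40,1,0,0,10,-0.2,-12,-85,1,0,0,20,-0.2,-20,-135,1,0,0,30,-0.2,-28,-185,1,0,0,40,-0.2,-35,-240,1,0,0,50,-0.2,-43,-290,1,0,0,60,-0.2,-51,-344,1,0,0,70,-0.2,-51,-344,1,0,0,77.4,-0.2],
)

```text
time: 35.48
tool_pos: [0.5476, 0.0136, 0.318]
ee_rot: [-3.141, 0.004, 1.716]
force: [-0.2, 1.4, 0.5]
grip_width: 0.051
grasp_force: 0.0
```

Request:
arm_command(
  targets=[0,0,0,0,0,0,-0.2,0,0,0,0,0,0,-0.2,0,0,0,0,0,0,-0.2],
)

```text
time: 35.85
tool_pos: [0.5473, 0.021, 0.3183]
ee_rot: [3.142, -0.001, 1.733]
force: [0.7, 0.2, -0.3]
grip_width: 0.0511
grasp_force: 0.0
```

```bash
python3 - <<'E'
from h import *
s=ctrl.get_state();print(s["tool_pos"],s["ee_rot"])
c=snap("wrist","w16.png");a=snap("scene","s16.png");b=snap("side","d16.png")
f=lambda i,x,y,W,H:cv2.resize(i[y:y+H,x:x+W],(400,300),interpolation=cv2.INTER_CUBIC)
print([proj(c,mw([0,y,45])).round(1).tolist() for y in(58,0,-58)])
cv2.imwrite("pics/m16.png",np.vstack([np.hstack([f(a["pixels"],0,0,560,420),f(b["pixels"],160,150,240,180)]),np.hstack([f(c["pixels"],0,0,560,420),f(c["pixels"],170,90,240,180)])]))
E
```

```text
[0.5472699  0.02095731 0.31826503] [ 3.14150393e+00 -6.35260694e-04  1.73327284e+00]
[[[274.4, 135.3]], [[274.1, 189.3]], [[273.9, 239.7]]]
```

View pics/m16.png

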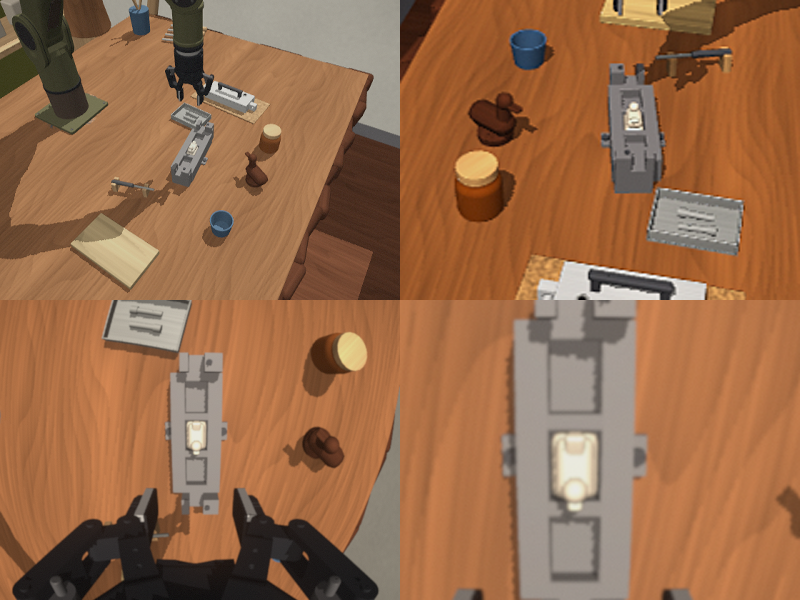

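Only one duck is there, in the middle cavity (wrist ≈(274,190)); the cover lies flat on the mat, and both pins are in the dish. Grasp the duck.

```bash
python3 - <<'E'
from h import *
go(mw([0,0,140]),MY+np.pi/2)
c=load("w16.png");hsv=cv2.cvtColor(c["pixels"],cv2.COLOR_BGR2HSV);m=(hsv[...,2]>215);m[:150]=0;m[230:]=0;m[:,:240]=0;m[:,310:]=0
y,x=np.nonzero(m);print(x.mean(),x.min(),x.max(),y.min(),y.max());P=plane(c,[(x.mean(),y.mean())],.059)[0]
print((Ro.from_euler("z",-MY).as_matrix()@(P-MO)*1e3).round(1))
E
```

```text
row mm [-1.000e-01  4.000e-01  1.782e+02] deg [ 0.   -0.02  0.12]
274.78248587570624 263 286 171 215
[ 0.6  2.9 59. ]
```

Request:
arm_command(
  targets=[0,0.4,60,0,0,0,0,0,0.4,120,0,0,0,0,0,0.4,178,0,0,0,0,0,0.4,178,0,0,0,0,0,0.4,178,0,0,0,0],
)

```text
time: 36.62
tool_pos: [0.5489, 0.0204, 0.142]
ee_rot: [3.139, -0.0, 1.73]
force: [0.3, -0.7, 0.2]
grip_width: 0.0428
grasp_force: 0.0
```

```bash
python3 - <<'E'
from h import *
go(mw([0,0,119]),MY+np.pi/2);s=ctrl.get_state();print(s["force"],s["grip_width"])
E
```

```text
row mm [ 0.2 -1.2 23. ] deg [ 0.16 -0.01  0.05]
[ 0.25505128 -0.66210384  0.15617577] 0.04284275141433351
```

Request:
arm_command(
  targets=[0,-0.6,12,0,0,0,0,0,-0.6,21.5,0,0,0,0,0,-0.6,21.5,0,0,0,0,0,-0.6,21.5,0,0,0,1,0,-0.6,21.5,0,0,0,1,0,-0.6,21.5,0,0,0,1,0,-0.6,21.5,0,0,0,1],
  squeeze=25,
)

```text
time: 37.5
tool_pos: [0.5476, 0.02, 0.1192]
ee_rot: [3.14, -0.0, 1.73]
force: [0.7, 0.3, 4.4]
grip_width: 0.0233
grasp_force: 26.0
```

Request:
arm_command(
  targets=[0,0,-10,0,0,0,1,0,0,-30,0,0,0,1,0,0,-70,0,0,0,1,0,0,-110,0,0,0,1,0,0,-110,0,0,0,1],
)

```text
time: 38.12
tool_pos: [0.548, 0.0199, 0.2317]
ee_rot: [3.137, 0.0, 1.73]
force: [-0.7, 0.4, -1.4]
grip_width: 0.0231
grasp_force: 25.7
```

```bash
python3 - <<'E'
from h import *
go([.537,-.3745,.2],MY+np.pi/2);s=ctrl.get_state();print(s["force"],s["grip_width"],s["joints"])
c=snap("wrist","w17.png");hsv=cv2.cvtColor(c["pixels"],cv2.COLOR_BGR2HSV);m=((hsv[...,2]>190)&(hsv[...,1]<90)).astype(np.uint8)
n,l,st,ce=cv2.connectedComponentsWithStats(m);print([(st[i].tolist(),ce[i].round().tolist()) for i in range(1,n) if st[i,4]>80])
p,R=pose();print(proj(c,[p+R@np.array([0,0,.05])]))
E
```

```text
row mm [-387.7  -73.5   31.4] deg [0.27 0.01 0.01]
[-0.72710343  0.38143416 -1.40473607] 0.023138703453664814 [ 0.08036648  0.70304306 -0.33420513  1.86820309  0.37061313  0.62649394
 -0.32351547]
[([245, 229, 57, 30, 592], [274.0, 236.0]), ([249, 242, 48, 68, 2407], [271.0, 271.0]), ([259, 301, 27, 27, 490], [271.0, 313.0])]
[[271.94152249 299.14342688]]
```

Request:
arm_command(
  targets=[-50,-10,5,0,0,0,1,-110,-20,15,0,0,0,1,-170,-32,30,0,0,0,1,-230,-43,30,0,0,0,1,-290,-55,30,0,0,0,1,-340,-65,30,0,0,0,1,-388,-73,30,0,0,0,1,-388,-73,30,0,0,0,1],
)

```text
time: 39.17
tool_pos: [0.5332, -0.3806, 0.1964]
ee_rot: [-3.137, 0.002, 1.722]
force: [-0.3, 0.2, -0.9]
grip_width: 0.0233
grasp_force: 25.7
```

Request:
arm_command(
  targets=[0,0,40,0,0,0,1,0,0,60,0,0,0,1,0,0,60,0,0,0,1,0,0,60,0,0,0,1],
)

```text
time: 39.67
tool_pos: [0.5373, -0.3745, 0.1394]
ee_rot: [3.141, 0.0, 1.731]
force: [1.1, -0.4, -0.4]
grip_width: 0.0234
grasp_force: 25.7
```

```bash
python3 - <<'E'
from h import *
go([.537,-.3745,.111],MY+np.pi/2);s=ctrl.get_state();print(s["force"],s["grip_width"])
E
```

```text
row mm [ 0.1 -0.3 28.4] deg [0.05 0.02 0.07]
[ 1.12985266 -0.43222093 -0.36002931] 0.023353224974497978
```

Request:
arm_command(
  targets=[0,0,15,0,0,0,1,0,0,25,0,0,0,1,0,0,27,0,0,0,1,0,0,28,0,0,0,1,0,0,28,0,0,0,1],
)

```text
time: 40.3
tool_pos: [0.5368, -0.3748, 0.1109]
ee_rot: [3.141, 0.0, 1.73]
force: [-0.3, 0.2, 0.0]
grip_width: 0.0229
grasp_force: 25.7
```

Request:
arm_command(
  targets=[0,0,1,0,0,0,1,0,0,1,0,0,0,1],
)

```text
time: 40.55
tool_pos: [0.5369, -0.3749, 0.1102]
ee_rot: [3.141, 0.0, 1.73]
force: [0.1, -0.7, 1.4]
grip_width: 0.0236
grasp_force: 26.0
```

Request:
arm_command(
  targets=[0,0,0.8,0,0,0,1,0,0,0.8,0,0,0,1],
)

```text
time: 40.8
tool_pos: [0.5369, -0.3749, 0.1102]
ee_rot: [3.141, 0.001, 1.73]
force: [-2.1, 0.8, 7.9]
grip_width: 0.0236
grasp_force: 26.7
```

In contact. Release gently and rise.

Request:
arm_command(
  targets=[0,0,0,0,0,0,0.3,0,0,0,0,0,0,0,0,0,0,0,0,0,0,0,0,-15,0,0,0,0,0,0,-60,0,0,0,0,0,0,-120,0,0,0,0,0,0,-180,0,0,0,0,0,0,-200,0,0,0,0],
)

```text
time: 41.8
tool_pos: [0.5383, -0.3752, 0.3148]
ee_rot: [3.135, 0.005, 1.73]
force: [0.2, -0.3, 0.1]
grip_width: 0.0426
grasp_force: 0.0
```

Request:
arm_command(
  targets=[0,0,0,0,0,0,0,0,0,0,0,0,0,0],
)

```text
time: 42.05
tool_pos: [0.5358, -0.3746, 0.3079]
ee_rot: [-3.14, -0.001, 1.73]
force: [0.1, -0.8, 0.2]
grip_width: 0.0423
grasp_force: 0.0
```

```bash
python3 - <<'E'
from h import *
c=snap("wrist","w18.png");a=snap("scene","s18.png");b=snap("side","d18.png")
# duck seen: head centre (z .056) and body vs prediction
hsv=cv2.cvtColor(c["pixels"],cv2.COLOR_BGR2HSV);q=proj(c,[[.537,-.3745,.05]])[0].astype(int)
m=((hsv[...,2]>190)&(hsv[...,1]<90)).astype(np.uint8);n,l,st,ce=cv2.connectedComponentsWithStats(m)
D=Ro.from_euler("z",MY).as_matrix()
print("pred centre/head/tail",[proj(c,[np.array([.537,-.3745,z])+D@np.array([0,y,0])]).round().tolist() for y,z in((0,.05),(-.011,.062),(.02,.05))],[(st[i].tolist()) for i in range(1,n) if st[i,4]>60])
# change since early pictures around punch, dish, bystanders
for f0,f1,boxes in (("s16.png",a,{"cup":(290,290,335,335),"jar":(360,170,400,215),"carv":(338,208,380,266),"punch":(150,240,220,285)}),("d16.png",b,{"cup":(222,165,252,195),"jar":(188,238,226,285),"carv":(198,202,240,240),"punch":(310,170,365,200),"dish":(300,258,372,305),"mat":(215,300,372,378)})):
    o=load(f0)["pixels"]
    for k,(x0,y0,x1,y1) in boxes.items():
        d=np.abs(o[y0:y1,x0:x1].astype(int)-f1["pixels"][y0:y1,x0:x1]).max(2);print(f0,k,(d>40).mean().round(3))
# same against the very first pictures
for f0,f1,boxes in (("s1.png",a,{"cup":(290,290,335,335),"jar":(360,170,400,215),"carv":(338,208,380,266),"punch":(150,240,220,285)}),("d1.png",b,{"punch":(310,170,365,200)})):
    o=load(f0)["pixels"]
    for k,(x0,y0,x1,y1) in boxes.items():
        d=np.abs(o[y0:y1,x0:x1].astype(int)-f1["pixels"][y0:y1,x0:x1]).max(2);print(f0,k,(d>40).mean().round(3))
E
```

```text
pred centre/head/tail [[[275.0, 192.0]], [[276.0, 206.0]], [[276.0, 173.0]]] [[262, 168, 27, 42, 771]]
s16.png cup 0.0
s16.png jar 0.0
s16.png carv 0.0
s16.png punch 0.35
d16.png cup 0.0
d16.png jar 0.0
d16.png carv 0.0
d16.png punch 0.455
d16.png dish 0.0
d16.png mat 0.0
s1.png cup 0.0
s1.png jar 0.0
s1.png carv 0.0
s1.png punch 0.129
d1.png punch 0.071
```

```bash
python3 - <<'E'
from h import *
go([.4372,-.2033,.2233],-2.85);c=load("w18.png");print(proj(c,[[.393,-.214,.034],[.527,-.173,.034]]))
E
```

```text
row mm [184.6 -70.1  84.5] deg [ -0.    -0.2  -97.56]
[[166.93493487  27.5826581 ]
 [296.6491842    5.000738  ]]
```

Request:
arm_command(
  targets=[50,-30,-40,0,0,0,0,100,-60,-80,0,0,0,0,100,-60,-80,0,0,0,0,100,-60,-80,0,0,0,0],
)

```text
time: 42.7
tool_pos: [0.4615, -0.2856, 0.3891]
ee_rot: [3.141, 0.001, 1.731]
force: [0.1, -0.5, -0.7]
grip_width: 0.0427
grasp_force: 0.0
```

```bash
python3 - <<'E'
from h import *
c=snap("wrist","w19.png");w=load("w2.png")
u=np.array([np.cos(np.radians(17)),np.sin(np.radians(17)),0]);o=np.array([.4411,-.1994,.034])
T=np.arange(-.046,.088,.008)
v=np.array([-u[1],u[0],0])
g=lambda c,P:c["pixels"][tuple(proj(c,P).round().astype(int).T[::-1])].astype(int).max(1)
for k in (-.014,-.007,-.0035,0,.0035,.007,.014):
    P=o+T[:,None]*u+k*v
    print(k,"now ",g(c,P)); print("     then",g(w,P))
E
```

```text
-0.014 now  [208 217 112 127 134 134 153 136 179 184 178 117 102 192 198 161 171]
     then [178 162 114 111 113 122 130 132 138 128 110 109 113 182 202 173 178]
-0.007 now  [104 112  72  74  76  73  72  76  78 167 162 116 108 178 154 144 146]
     then [126 127 142 136 140 140 142 139 145 187 109 115 121 221 203 170 183]
-0.0035 now  [ 79  82  85  87  91  94  96  91  96 148 176 156 169 177 162 173 184]
     then [ 73  75  79  79  81  82  86  87  88 129 119 123 122 134 138 135 139]
0 now  [ 94  95  96  96  99 100 100  97  97 162 180 178 142 196 175 161 173]
     then [ 90  92  94  95  95  96 100 102 102 162 191 190 190 189 188 188 188]
0.0035 now  [ 93  98  99 108 105 104 116 132 141 169 179 180 103 188 197 164 175]
     then [ 96  96  96  96  96  93  92  90  90 177 139 126 123 151 169 165 175]
0.007 now  [152 168 160 187 174 168 181 180 178 173 179 177 116 216 206 164 176]
     then [136 178 178 163 162 135 155 164 170 183 184 113 117 221 222 168 177]
0.014 now  [218 221 166 188 178 169 183 176 176 176 179 177 174 179 167 163 168]
     then [225 229 197 180 172 186 190 187 179 182 185 171 167 174 189 177 172]
```

```bash
python3 - <<'E'
from h import *
u=np.array([np.cos(np.radians(17)),np.sin(np.radians(17)),0]);o=np.array([.4411,-.1994,.034]);v=np.array([-u[1],u[0],0])
K=np.arange(-.03,.0301,.0005)
for f in("w2.png","w8.png","w19.png"):
    c=load(f);hsv=cv2.cvtColor(c["pixels"],cv2.COLOR_BGR2HSV)
    r=[]
    for t in np.arange(-.056,.1,.008):
        uv=proj(c,o+t*u+K[:,None]*v).astype(np.float32);s=cv2.remap(hsv[...,1],uv[None,:,0],uv[None,:,1],1)[0]
        k=K[s<100]*1e3; r.append((round(t*1e3),round(float(k.mean()),1),round(len(k)/2)) if len(k) else (round(t*1e3),None))
    print(f,r)
E
```

```text
w2.png [(-56, None), (-48, 0.3, 12), (-40, 0.3, 13), (-32, 0.3, 12), (-24, 0.3, 12), (-16, 0.0, 12), (-8, -0.2, 12), (0, -0.2, 12), (8, -0.2, 12), (16, -0.2, 12), (24, -0.2, 7), (32, -0.5, 8), (40, -0.2, 8), (48, -0.2, 8), (56, -0.5, 8), (64, -0.2, 7), (72, -0.2, 7), (80, -0.2, 7), (88, -0.5, 8), (96, None)]
w8.png [(-56, None), (-48, -1.7, 12), (-40, -1.5, 12), (-32, -1.7, 12), (-24, -1.7, 12), (-16, -2.0, 12), (-8, -2.2, 12), (0, -2.2, 12), (8, -2.2, 12), (16, -2.2, 12), (24, -2.2, 7), (32, -3.0, 8), (40, -2.7, 8), (48, -2.7, 8), (56, -3.0, 8), (64, -3.0, 8), (72, -3.2, 7), (80, -3.2, 7), (88, -3.2, 7), (96, None)]
w19.png [(-56, None), (-48, -1.7, 10), (-40, -1.2, 12), (-32, -2.0, 12), (-24, -2.0, 12), (-16, -2.0, 12), (-8, -2.0, 12), (0, -2.2, 11), (8, -2.5, 12), (16, -2.5, 12), (24, -2.5, 8), (32, -2.5, 8), (40, -2.7, 7), (48, -3.0, 8), (56, -2.7, 8), (64, -3.2, 8), (72, -3.0, 8), (80, -3.0, 8), (88, -3.0, 8), (96, None)]
```

The punch sits exactly where I laid it, seated at rest height in both views; everything else is unchanged. Handing in.

```bash
python3 -c "
from plant import ctrl
print(ctrl.job_done())"
```

```text
the job is handed in; nothing more can be done
None
```

I handed the job in at about 43 s. Both pins are in the dish, the cover is flat on the mat (turned to fit its length), and the only duck present, `duck_2`, stands on the board. The punch is back in its rest, and the carving, cup and jar are undisturbed. I drove both pins about 38–39 mm with the punch; `pin_2` came out the last bit by hand with the gripper, and `pin_1` dropped to the bench before I put it in the dish.

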